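# Put the slide rack into the free drying unit

## Task

Lift the clear cover off the black slide rack and set it upright and centred on the yellow mat, then put the rack into the empty drying unit: basket standing flat on the unit's floor, wholly inside behind the blue sill, with its grip post at the open front facing the robot. The rack holds glass slides, so keep it close to upright all the way and set it down gently, and leave the other rack, the bottle, the carton and the red box where they are.

Things in the scene. Friction and masses are not known exactly. Their poses are not given: they have to be found in the camera images.
- cover: Clear plastic dust cover, a box open below with blue edges, 146 (x) x 96 (y) x 108 mm high, walls 3 mm; it stands loose over the black rack on the steel base plate. On its top a blue grip bar 60 (x) x 14 (y) mm from 108 to 152 mm high. Origin: centre of the underside, z up. About 0.22 kg.
- cover_grip (a point): Point to grip on the cover's blue bar: 134 mm above the cover's underside, over its centre; close the fingers across y.
- rack: Black slide rack, 0.16 kg, under the cover at the start, post nearer the robot. Basket 90 (x) x 70 (y) x 45 mm high; grip post 16 (x) x 12 (y) mm, centred at x = -70 mm, from 25 to 95 mm above the underside, joined to the basket by a bar 28 to 40 mm high. Origin: centre of the basket's underside (6 mm above the bench at the start), x from post to basket, z up.
- rack_post (a point): Point to grip on the black rack's post: x = -70 mm, y = 0, 75 mm above the rack's underside; close the fingers across y.
- base: Steel base plate 160 x 110 x 6 mm fixed on the bench, on which the black rack and its cover start. Origin: centre of the underside.
- mat: Yellow mat 170 (x) x 120 (y) x 3 mm, fixed on the bench, where the cover goes (cover's long side along the mat's). Origin: centre of the underside.
- bay_free: The EMPTY one of two identical white drying units, fixed side by side (140 mm apart) on a low plate, open to front and back. 130 (x) x 114 (y) x 174 mm high; its top part, 106 to 174 mm, is a solid blower head, flush with the front. Origin: centre of the underside (6 mm above the bench), x from open front to back; front plane at x = -65 mm.
- bay_in (a point): Centre of the empty unit's floor (6 mm above the unit's origin), where the basket goes. Bay: 104 mm wide, 100 mm high. Blue sill at x = -65 to -60 mm, 6 mm above the floor; back stop from x = 60 mm, 12 mm above the floor. The basket has 30 mm of play in x between them; the post then stands in front of the unit or just in its mouth.
- bay_full: The OCCUPIED drying unit, same as the empty one, with the green rack in it.
- rack2: Bystander: green slide rack, same shape and origin as the black one, standing in the occupied unit, post to the front.
- bottle: Bystander: amber bottle with black cap, 80 mm diameter, 190 mm high. Origin: centre of the underside.
- carton: Bystander: cardboard carton with blue band, 100 (x) x 70 (y) x 75 mm high. Origin: centre of the underside.
- redbox: Bystander: flat red box 55 (x) x 80 (y) x 25 mm high, lying in front of the drying units. Origin: centre of the underside.
There are look-alikes about, which are no part of the job. What is shaped like the cover but pink is not meant.

How it is judged (in metres and radians):
On the way:
1. the cover stands upright on the yellow mat, let go (horizontal distance between cover and mat below 0.05 m and angle between cover's own z axis and vertical below 0.08 rad and z of cover in the frame of mat between -0.002 and 0.008 m and linear speed of cover below 0.02 m/s and contact force between the fingers and cover below 0.1 N), for 0.2 s.
At the end, for the whole second after the job is handed in: Cover upright (0.08 rad), at rest on the mat, centres within 50 mm; black rack at rest, level (0.06 rad), on the empty unit's floor between sill and stop (origin within 18 mm of the unit's along x, 20 mm along y, 0.35 rad in yaw), post at the open front (horizontal distance between cover and mat below 0.05 m and angle between cover's own z axis and vertical below 0.08 rad and z of cover in the frame of mat between -0.002 and 0.008 m and x of rack in the frame of bay_free between -0.018 and 0.018 m and y of rack in the frame of bay_free between -0.02 and 0.02 m and z of rack in the frame of bay_free between 0.002 and 0.01 m and x of rack_post in the frame of bay_free below -0.045 m and angle between the x axis of rack and the x axis of bay_free, either way round below 0.35 rad and angle between rack's own z axis and vertical below 0.06 rad and linear speed of each of cover, rack below 0.02 m/s); the robot touches nothing.
It fails at once if the black rack is dropped: it falls free of the fingers faster than 0.45 m/s (about 1 cm) (contact force between the fingers and rack below 0.3 N and linear speed of rack above 0.45 m/s).
It fails at once if the black rack is tipped more than 0.6 rad from upright (angle between rack's own z axis and vertical above 0.6 rad).
It fails at once if the black rack is knocked or pressed hard (over 60 N) against a drying unit (contact force between rack and bay_free above 60 N or contact force between rack and bay_full above 60 N).
It fails at once if the green rack, bottle, carton or red box is shifted by more than 20 mm or tipped over 0.2 rad (distance of any of rack2, bottle, carton, redbox from where it was at the start of the episode above 0.02 m or angle between any of rack2, bottle, carton, redbox's own z axis and vertical above 0.2 rad).
It also fails if it takes over 61 s, if anything falls off the work surface, if the arm or the gripper's body presses on something with over 40 N, if the wrist force passes 120 N, or if a joint passes its speed limit or range.

## Robot

A 6-joint arm with a two-finger parallel gripper is mounted at the origin on the work surface. World frame = base frame: x ahead of the robot, y to its left, z up, the work surface at z = 0. Lengths are in m, angles in degrees, forces in N, time in s.
With the tool pointing down it reaches from about 0.4 to 0.825 m from the base axis. Payload 7 kg.
Tool frame: the origin (TCP) lies at the very end of the fingers, on their centre line; the grasp point (between the pads) lies 19 mm behind it (ctrl.grip_point_offset is the distance from the TCP to the grasp point, in m); x points along the fingers, z is the direction in which the jaws open and shut, and the axes are right-handed (so a half turn about x gives the same grasp; the last joint's range is limited). The gripper opens to 88 mm and grips with 3 to 60 N. Pads are 19 mm wide; open, the fingers measure 130 mm over their backs; the gripper's body (78 mm by 193 mm) begins 47 mm behind the grasp point.
Start: joints at [91.564, 20.546, 0.682, 0, -70.136, -16.507], TCP at [0.174, 0.652, 0.194] pointing down, gripper open.
Joint ranges: [-176.03, 176.03], [-82.01, 121.73], [-58.28, 71.71], [-173.87, 95.51], [-174.79, -0.11], [-173.66, 173.66]. Speed limits (degrees/s): [136.94, 136.94, 172.46, 180, 180, 180].

## Interface

Orientations are given as [roll, pitch, yaw] about the fixed x, y, z axes, in that order (R = Rz(yaw) Ry(pitch) Rx(roll)).
In Python, from plant import get_obs, snapshot, calibration, close_job, ctrl gives the robot as it stands.
- The arm moves only by the tool move_arm, never from a script. Its argument "commands" is a list that holds one entry, the list of rows, each a list of 4 numbers: the shift along the tool's x, y, z in cm, then the turn about the tool's x in rad. In form: [[[dx, dy, dz, spin], ...]]. A call has 1 to 8 rows; each row shifts and turns the commanded pose from where the row before left it, along the tool's axes as they then stand; what a row does not reach is not made up. A row lasts 1/10 s, in which the tool goes at most 50 mm and 8.59 degrees, less where a joint would pass 70% of its speed; a pose out of reach is approached as far as the arm can. A call with a gripper value outside its range is refused whole. "jaw" is the finger opening in cm, from 0 to 8.76, set as the call begins (left out, the last holds). The fingers move at their own pace and stop on an object; the grip force is fixed at half the most. Time passes only in rows, so rows that do not move let the fingers close. It gives the time, the measured TCP pose, the force and the opening at its end, in the units of the state.
- get_obs(): the state, without advancing time (a new reading comes with each control period).
- snapshot(name): name is "side" or "top"; returns (picture, depth): 480x640x3 uint8, red, green, blue; 480x640 float32, m along the optical axis (not along the pixel's ray), 0 where there is no reading.
- calibration(name): a dict with "mtx" (3x3 intrinsics, pixels), "k1" (the pictures are not rectified: a ray, as slopes to the right and down, at radius r is drawn at 1 + k1 r^2 times it, then the intrinsics apply), "T" (4x4, takes a point from camera to world coordinates). Camera axes: x right, y up, looking along -z (the intrinsics and any distortion apply to the point x, -y, -z); pixel columns grow to the right and rows downward; lengths in m; the calibration is good to about 2 mm. A picture is of the moment at which its call begins. calibration takes no time and is no camera call.
- close_job(): hands the job in, once; it reports no verdict.
The state is a dict: "clock": time; "joint_pos": joint angles; "qvel": joint speeds; "tau": joint torques, N m; "tool_pos": TCP position; "orientation": TCP orientation; "force": force on the tool from outside, world axes, zero at the start; "moment": the same for the moment, N m; "opening": finger opening in m.
Only numpy, scipy, OpenCV 4.12 (cv2) and the standard library are available. Lean on these libraries where they do the work, as an engineer would, in place of code of your own. Each camera call takes 0.05 s, during which the arm holds its last target. There are 200 camera calls.

## Working session

There is one attempt and no reset: what is moved stays moved. The work goes in short steps, Python scripts to look and compute and a tool call to move; the robot and the scene stay as the last step left them, time stands still between calls to the robot, and variables do not carry over. Pictures are saved under pics/ and viewed, about 8 in all and at most 12, crops included, and the job is handed in when it is done.

Besides the shell and the picture viewer there is one more tool, called after "Call:" as a command line: name --argument value ..., lists and objects as JSON in quotes. move_arm: Moves the arm, as the interface text tells. Its arguments: {"type":"object","properties":{"commands":{"type":"array"},"jaw":{"type":"number"}},"required":["commands"]}

```bash
mkdir -p pics; ls; cat > h.py <<'E'
import numpy as np, cv2
from plant import get_obs, snapshot, calibration, close_job, ctrl
def ray(name,u,v):
    c=calibration(name);K=np.array(c["mtx"]);T=np.array(c["T"])
    d=np.array([(u-K[0,2])/K[0,0],(v-K[1,2])/K[1,1]]);s=d.copy()
    for _ in range(30): s=d/(1+c["k1"]*(s@s))
    return T[:3,3],T[:3,:3]@np.array([s[0],-s[1],-1.])
def plane(name,u,v,z):
    o,d=ray(name,u,v);return o+d*(z-o[2])/d[2]
def dep(name,u,v,D):
    o,d=ray(name,u,v);return o+d*D[int(v),int(u)]
def two(n1,p1,n2,p2):
    o1,d1=ray(n1,*p1);o2,d2=ray(n2,*p2)
    a=np.linalg.lstsq(np.c_[d1,-d2],o2-o1,rcond=None)[0]
    A=o1+a[0]*d1;B=o2+a[1]*d2;return (A+B)/2,np.linalg.norm(A-B)
def snap(name,tag):
    p,D=snapshot(name);cv2.imwrite(f"pics/{tag}.png",p[:,:,::-1]);np.savez(f"{tag}.npz",p=p,D=D);return p,D
E
python3 - <<'E'
from h import *
print(get_obs())
for n in("top","side"):
    snap(n,n+"0");c=calibration(n);print(n,c)
print(ctrl.grip_point_offset)
E
```

```text
pics
{'clock': 0.0, 'joint_pos': array([ 9.15641951e+01,  2.05898833e+01,  6.32083404e-01, -2.01871143e-02,
       -7.01375022e+01, -1.65066768e+01]), 'qvel': array([-0.02547015, -0.03781252, -0.00409219,  0.007498  ,  0.04465082,
       -0.0458874 ]), 'tau': array([-1.19388413e-03, -5.82722390e+01,  2.93061054e+01,  6.99684530e+00,
        7.01167941e-03, -1.68958773e-04]), 'tool_pos': array([0.17394174, 0.65161163, 0.19312722]), 'orientation': array([  5.2463923 ,  89.90282622, -99.70296397]), 'force': array([-0.18492856,  0.1830979 ,  0.24162633]), 'moment': array([ 0.02435061, -0.02985439,  0.01957235]), 'opening': 0.08753353850171351}
top {'mtx': array([[476.09178619,   0.        , 323.80237273],
       [  0.        , 476.09178619, 239.59215931],
       [  0.        ,   0.        ,   1.        ]]), 'k1': -0.04567727259058489, 'T': array([[-0.01206258,  0.99839027, -0.05541985,  0.41192696],
       [-0.99978491, -0.0111072 ,  0.01751476,  0.02250207],
       [ 0.01687101,  0.0556192 ,  0.99830951,  1.10042943],
       [ 0.        ,  0.        ,  0.        ,  1.        ]])}
side {'mtx': array([[589.17596832,   0.        , 316.98353659],
       [  0.        , 589.17596832, 247.99263566],
       [  0.        ,   0.        ,   1.        ]]), 'k1': -0.19609039884290055, 'T': array([[ 3.30780778e-01,  7.91316995e-01, -5.14199854e-01,
        -1.55001995e-01],
       [-9.43707539e-01,  2.77136526e-01, -1.80586341e-01,
        -2.25834046e-01],
       [-3.97479710e-04,  5.44988769e-01,  8.38443250e-01,
         1.16720886e+00],
       [ 0.00000000e+00,  0.00000000e+00,  0.00000000e+00,
         1.00000000e+00]])}
0.0188
```

View pics/top0.png

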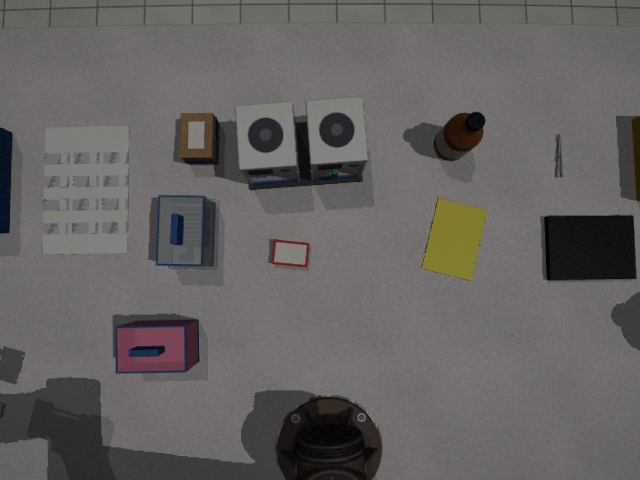

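View pics/side0.png

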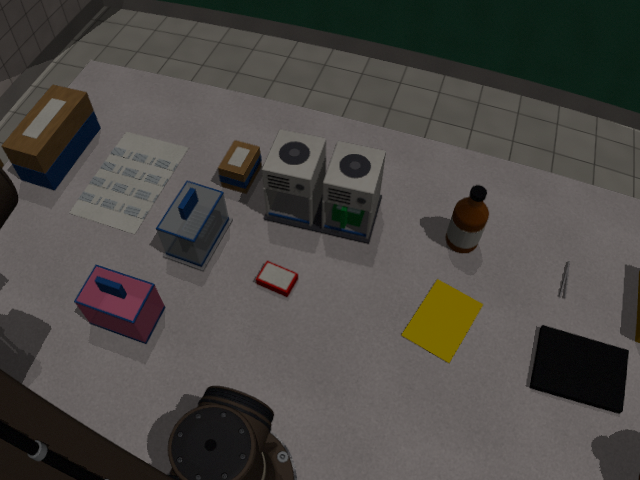

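Top view: the clear cover with blue edges is at (182,231) and in the side view at (195,222). The pink look-alike is at (155,347) and (120,300), and is not meant. There are two drying units: the left one at top (267,140) shows no green, the right one (337,135) has green at (334,173) and is occupied. The mat is at (455,238), the red box at (291,253).

```bash
cat > m.py <<'E'
from h import *
P={n:np.load(n+"0.npz") for n in("top","side")}
def mask(n,lo,hi,roi):
    h=cv2.cvtColor(P[n]["p"],cv2.COLOR_RGB2HSV);m=cv2.inRange(h,lo,hi);x0,y0,x1,y1=roi
    z=np.zeros_like(m);z[y0:y1,x0:x1]=m[y0:y1,x0:x1];return z
def rect(m):
    m=cv2.morphologyEx(m,cv2.MORPH_OPEN,np.ones((3,3)))
    c=max(cv2.findContours(m,cv2.RETR_EXTERNAL,cv2.CHAIN_APPROX_NONE)[0],key=cv2.contourArea);return cv2.minAreaRect(c),c
def quad(c):
    h=cv2.convexHull(c);L=cv2.arcLength(h,True)
    for e in np.arange(.01,.15,.005):
        a=cv2.approxPolyDP(h,e*L,True)
        if len(a)<=4: return a[:,0]
np.set_printoptions(precision=4,suppress=True)
# mat
q={n:quad(rect(mask(n,(20,120,80),(35,255,255),r))[1]) for n,r in(("top",(400,180,510,300)),("side",(380,260,500,380)))}
for n in q:
    w=np.array([plane(n,*p,.003) for p in q[n]]);print("mat",n,q[n].tolist(),w.tolist(),"c",w.mean(0),np.linalg.norm(np.roll(w,-1,0)-w,axis=1))
print("mat two-view",two("top",rect(mask("top",(20,120,80),(35,255,255),(400,180,510,300)))[0][0],"side",rect(mask("side",(20,120,80),(35,255,255),(380,260,500,380)))[0][0]))
# handle bar
for n,r in(("top",(164,208,192,250)),("side",(175,180,202,222))):
    m=mask(n,(100,120,30),(125,255,255),r);R,c=rect(m);print("bar",n,R,quad(c).tolist())
for n,r in(("top",(230,90,300,190)),("side",(260,125,330,200)),("top",(302,90,372,180)),("side",(325,135,390,210))):
    h=cv2.cvtColor(P[n]["p"],cv2.COLOR_RGB2HSV);m=mask(n,(0,0,150),(180,60,255),r);R,c=rect(m);print("bay",n,quad(c).tolist())
a=cv2.resize(P["top"]["p"][90:290,140:380],None,fx=3,fy=3,interpolation=cv2.INTER_CUBIC)[:,:,::-1]
b=cv2.resize(P["side"]["p"][120:300,150:390],None,fx=3,fy=3,interpolation=cv2.INTER_CUBIC)[:,:,::-1]
cv2.imwrite("pics/crop1.png",cv2.convertScaleAbs(a,alpha=1.3)); cv2.imwrite("pics/crop2.png",cv2.convertScaleAbs(b,alpha=1.3))
E
python3 m.py
```

```text
mat top [[438, 199], [486, 210], [470, 279], [422, 268]] [[0.5648648272310142, -0.26474326140291254, 0.0029999999999998916], [0.5380739735758953, -0.3777424350321622, 0.0029999999999998916], [0.3774670947350074, -0.3350203967274126, 0.0029999999999998916], [0.40448088463061116, -0.22322959794632707, 0.0029999999999998916]] c [ 0.4712 -0.3002  0.003 ] [0.1161 0.1662 0.115  0.1657]
mat side [[436, 280], [481, 303], [449, 362], [402, 335]] [[0.5665894246866331, -0.26191737680205723, 0.0030000000000001137], [0.5415897301395872, -0.37378077862771153, 0.0029999999999998916], [0.3788683224063827, -0.3357500126480315, 0.0029999999999998916], [0.40766119795207445, -0.2233445704355828, 0.0029999999999998916]] c [ 0.4737 -0.2987  0.003 ] [0.1146 0.1671 0.116  0.1635]
mat two-view (array([ 0.4704, -0.2983,  0.0069]), np.float64(0.001852521914786664))
bar top ((176.5, 229.0), (30.0, 11.0), 90.0) [[172, 214], [182, 217], [181, 244], [171, 243]]
bar side ((188.01126098632812, 202.8820343017578), (13.461973190307617, 29.891942977905273), 32.00538635253906) [[192, 188], [197, 201], [184, 218], [179, 205]]Traceback (most recent call last):
  File "m.py", line 24, in <module>
    h=cv2.cvtColor(P[n]["p"],cv2.COLOR_RGB2HSV);m=mask(n,(0,0,150),(180,60,255),r);R,c=rect(m);print("bay",n,quad(c).tolist())
                                                                                       ~~~~^^^
  File "m.py", line 8, in rect
    c=max(cv2.findContours(m,cv2.RETR_EXTERNAL,cv2.CHAIN_APPROX_NONE)[0],key=cv2.contourArea);return cv2.minAreaRect(c),c
ValueError: max() iterable argument is empty
```

```bash
sleep 1
python3 - <<'E'
s=open("m.py").read()
s=s.replace("(0,0,150),(180,60,255)","(0,0,115),(180,50,255)")
i=s.index("a=cv2");s=s[:i]+'''a=cv2.resize(P["top"]["p"][90:290,140:375],None,fx=1.7,fy=2,interpolation=cv2.INTER_CUBIC)
a=cv2.resize(P["top"]["p"][90:290,145:375],(400,400),interpolation=cv2.INTER_CUBIC)
b=cv2.resize(P["side"]["p"][120:300,150:390],(400,400),interpolation=cv2.INTER_CUBIC)
cv2.imwrite("pics/crop1.png",cv2.convertScaleAbs(np.hstack([a,b])[:,:,::-1],alpha=1.4))
for n,pts in(("top",[(177,230),(195,200),(267,112),(290,140),(245,120),(337,108),(360,135)]),("side",[(188,195),(207,195),(293,137),(356,145),(320,160)])):
    for p in pts: print(n,p,P[n]["p"][p[1],p[0]],dep(n,*p,P[n]["D"]))
'''
open("m.py","w").write(s)
E
python3 m.py | grep -v mat
```

```text
top (177, 230) [16 31 56] [0.48645272 0.29662619 0.15908195]
top (195, 200) [82 85 86] [0.55209708 0.27223122 0.1152494 ]
top (267, 112) [130 129 125] [0.71594623 0.11520806 0.18008247]
top (290, 140) [130 129 130] [0.6595876  0.0703379  0.17929216]
top (245, 120) [129 128 123] [0.70003474 0.15838309 0.18087558]
top (337, 108) [130 129 125] [ 0.72257056 -0.02279003  0.1812768 ]
top (360, 135) [129 129 128] [ 0.66753159 -0.06708155  0.1830462 ]
side (188, 195) [13 40 72] [0.50258338 0.30585765 0.15600756]
side (207, 195) [77 78 79] [0.54203208 0.28447723 0.11717801]
side (293, 137) [111 107 101] [0.71896681 0.13927476 0.18020218]
side (356, 145) [108 105 100] [ 0.74341936 -0.00448589  0.1797102 ]
side (320, 160) [60 57 54] [0.69404109 0.06490152 0.15483017]
```

```bash
python3 - <<'E'
s=open("m.py").read()
i=s.index("a=cv2.resize");head=s[:i];tail=s[i:]
head+='''a=cv2.approxPolyDP(h,e*L,True)
        if len(a)<=4: return a[:,0]
np.set_printoptions(precision=4,suppress=True)
'''
tail=tail[:tail.index("for n,pts")]+'''
B={}
for n,t,r in(("top",140,(166,210,190,250)),("side",140,(175,180,202,222))):
    m=mask(n,(100,100,20),(125,255,255),r);R,c=rect(m);print("bar",n,R,quad(c).tolist(),[plane(n,*p,.158)[:2] for p in quad(c)])
for k,rs in(("free",(("top",(225,90,302,190)),("side",(260,125,330,200)))),("full",(("top",(302,90,372,180)),("side",(325,135,390,210))))):
  for n,r in rs:
    m=mask(n,(0,0,120 if n=="top" else 98),(180,50,255),r)
    m=cv2.morphologyEx(m,cv2.MORPH_CLOSE,np.ones((3,3)));R,c=rect(m);q=quad(c);w=np.array([plane(n,*p,.18) for p in q])
    print(k,n,q.tolist(),w[:,:2].tolist(),w.mean(0),np.linalg.norm(np.roll(w,-1,0)-w,axis=1))
# cover top blue edges, red box
for n,r in(("top",(150,188,212,272)),("side",(150,175,235,270))):
    m=mask(n,(95,90,30),(125,255,255),r);c=np.vstack(cv2.findContours(m,cv2.RETR_EXTERNAL,cv2.CHAIN_APPROX_NONE)[0]);q=quad(c);w=np.array([plane(n,*p,.114) for p in q]);print("cov",n,q.tolist(),w[:,:2].tolist(),w.mean(0))
m=mask("top",(0,100,60),(8,255,255),(260,230,320,275))|mask("top",(172,100,60),(180,255,255),(260,230,320,275))
c=cv2.findContours(m,cv2.RETR_EXTERNAL,cv2.CHAIN_APPROX_NONE)[0];q=quad(np.vstack(c));print("red",q.tolist(),[plane("top",*p,.025)[:2] for p in q])
'''
open("m.py","w").write(head+tail)
E
python3 m.py
```

```text
bar top ((176.0, 229.0), (30.0, 12.0), 90.0) [[172, 214], [182, 217], [181, 244], [170, 242]] [array([0.5185, 0.3071]), array([0.5123, 0.2871]), array([0.4587, 0.2888]), array([0.4629, 0.3107])]
bar side ((187.77896118164062, 203.17166137695312), (13.823071479797363, 30.659700393676758), 31.607501983642578) [[192, 188], [197, 201], [183, 218], [179, 205]] [array([0.522 , 0.3051]), array([0.4927, 0.2784]), array([0.4414, 0.2871]), array([0.47  , 0.3113])]
free top [[291, 102], [295, 164], [240, 168], [236, 106]] [[0.7357642799482669, 0.06783169063764047], [0.6116092556921275, 0.060865895650675905], [0.6047924064539418, 0.16825433940846915], [0.7287172603700154, 0.17628876890618114]] [0.6702 0.1183 0.18  ] [0.1244 0.1076 0.1242 0.1087]
free side [[329, 125], [310, 178], [263, 169], [260, 125]] [[0.7830757425129447, 0.07364588860195229], [0.6165518863545311, 0.06109583886469047], [0.6069160470320815, 0.16760170585581416], [0.7304159373094169, 0.22628819994715146]] [0.6842 0.1322 0.18  ] [0.167  0.1069 0.1367 0.1615]
full top [[312, 94], [362, 99], [366, 159], [311, 162]] [[0.75169405452
[... 462 characters left out ...]
023   0.18  ] [0.2144 0.1521 0.1402 0.1479]
cov top [[159, 195], [204, 196], [201, 266], [156, 265]] [[0.5636933113966347, 0.34796359647701786], [0.5604490251364189, 0.25379588804487757], [0.4148543580857062, 0.25966618367399735], [0.4179008334180379, 0.35306154887697916]] [0.4892 0.3036 0.114 ]
cov side [[232, 179], [201, 266], [167, 254], [186, 181]] [[0.606152816661505, 0.2507884822877504], [0.3674261245819239, 0.21668620744932046], [0.3700038186173764, 0.2997136020341157], [0.565852385222424, 0.35123811093039015]] [0.4774 0.2796 0.114 ]
red [[274, 240], [308, 243], [306, 266], [272, 263]] [array([0.472 , 0.1162]), array([0.4643, 0.0395]), array([0.4124, 0.0445]), array([0.4201, 0.121 ])]
```

```bash
ls pics
```

```text
crop1.png
side0.png
top0.png
```

```bash
cat >> h.py <<'E'
np.set_printoptions(precision=4,suppress=True)
from scipy.spatial.transform import Rotation as Rn
def plan(pos,yaw):
    """yaw of the tool y axis line (deg, mod 180); prints spin about tool x and shift in tool axes after that spin"""
    o=get_obs();R=Rn.from_euler("xyz",o["orientation"],degrees=True).as_matrix()
    cur=np.degrees(np.arctan2(R[1,1],R[0,1]));d=(yaw-cur+90)%180-90   # world turn about +z
    spin=-d   # tool x points down
    R2=R@Rn.from_euler("x",spin,degrees=True).as_matrix();e=np.array(pos)-o["tool_pos"]
    print("t",o["clock"],"tcp",o["tool_pos"],"yawY",round(cur,2),"q6",o["joint_pos"][5],"F",o["force"],"open",o["opening"])
    print(" tool axes x",R[:,0],"y",R[:,1],"z",R[:,2])
    print(" spin rad",round(np.radians(spin),4),"alt",round(np.radians(spin-180*np.sign(spin)),3),"shift cm before spin",R.T@e*100,"after spin",R2.T@e*100)
E
python3 - <<'E'
from h import *
print(two("top",(172,214),"side",(192,188)),two("top",(170,242),"side",(179,205)))
print("bay corners",two("top",(295,164),"side",(310,178)),two("top",(240,168),"side",(263,169)))
plan([0.489,0.302,0.19],-2.2)
E
```

```text
(array([0.5185, 0.3042, 0.1627]), np.float64(0.003021719718611801)) (array([0.4626, 0.3062, 0.1696]), np.float64(0.002046741187071106))
bay corners (array([0.6104, 0.0597, 0.1874]), np.float64(0.001781646874706227)) (array([0.6045, 0.1671, 0.1829]), np.float64(0.0014315434864927868))
t 0.1 tcp [0.174  0.6517 0.1932] yawY -14.95 q6 -16.509178161510754 F [-0.3873 -0.0117 -0.3854] open 0.08759468939113468
 tool axes x [-0.0002 -0.0015 -1.    ] y [ 0.9661 -0.258   0.0002] z [-0.258  -0.9661  0.0015]
 spin rad -0.2226 alt 2.919 shift cm before spin [ 0.3659 39.457  25.6539] after spin [ 0.3659 32.8204 33.7313]
```

View pics/crop1.png

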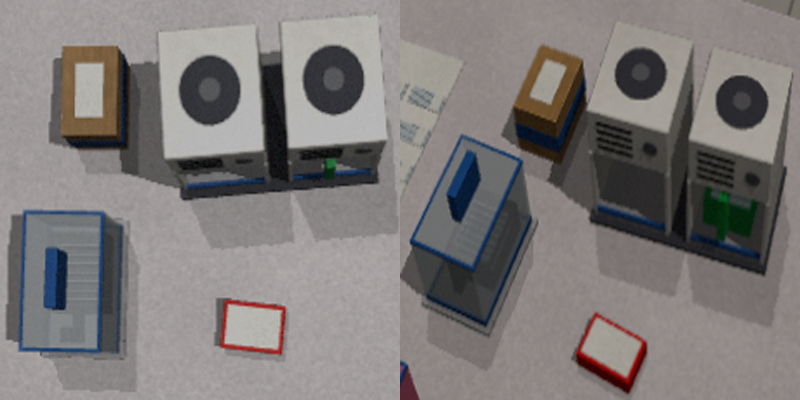

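Confirmed by the crop: the clear blue-edged box (left, crop (60,280)) stands over the slotted rack. The left unit is empty and the right one holds the green rack with its post in front.

Call:
move_arm --commands '[[[0,0,0,-0.11],[0,0,0,-0.11],[0,2.7,2.8,0],[0,2.7,2.8,0],[0,2.7,2.8,0],[0,2.7,2.8,0],[0,2.7,2.8,0],[0,2.7,2.8,0]]]' --jaw 6

```text
clock: 0.9
tool_pos: [0.3298, 0.4762, 0.1938]
orientation: [-25.1, 90.0, -117.4]
force: [-0.3, -0.3, 0.4]
opening: 0.0602
```

Call:
move_arm --commands '[[[0,2.7,2.8,0],[0,2.7,2.8,0],[0,2.7,2.8,0],[0,2.7,2.8,0],[0,2.7,2.8,0],[0,2.0,2.0,0],[0,1.0,1.0,0],[0,0,0,0]]]'

```text
clock: 1.7
tool_pos: [0.4877, 0.2997, 0.1937]
orientation: [-39.4, 90.0, -131.8]
force: [0.8, 0.1, 0.1]
opening: 0.0605
```

```bash
python3 - <<'E'
from h import *
plan([0.489,0.302,0.122],-2.2)
snap("side","side1");snap("top","top1")
a=cv2.imread("pics/side1.png")[130:330,60:320]
cv2.imwrite("pics/s1c.png",cv2.resize(a,None,fx=3,fy=3))
E
```

```text
t 1.7 tcp [0.4877 0.2997 0.1937] yawY -2.47 q6 36.38302450942108 F [0.829  0.1391 0.0875] open 0.060460075171921306
 tool axes x [-0.0005 -0.0006 -1.    ] y [ 0.9991 -0.0431 -0.0005] z [-0.0431 -0.9991  0.0006]
 spin rad -0.0048 alt 3.137 shift cm before spin [ 7.1666  0.1196 -0.2352] after spin [ 7.1666  0.1208 -0.2347]
```

View pics/s1c.png

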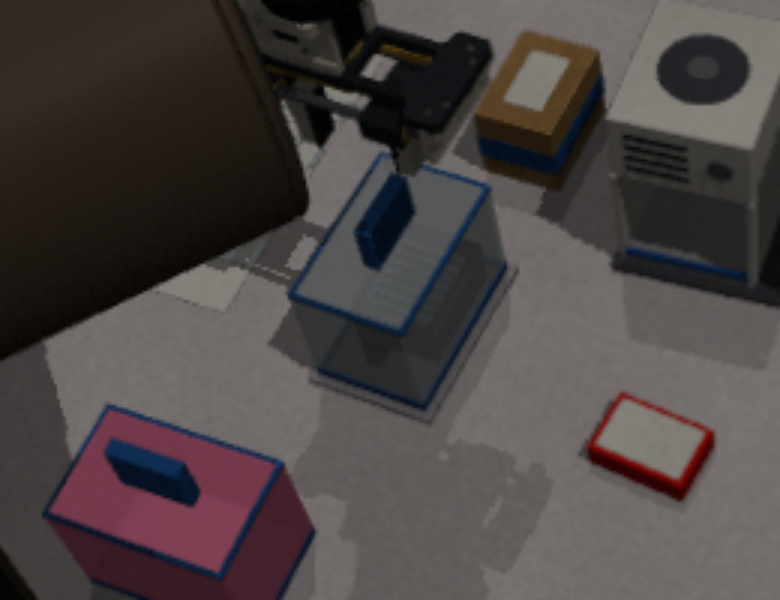

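Picture 4 shows the gripper above the bar of the clear cover (crop (390,220)), with the fingertips in line over it. Descending to grip.

Call:
move_arm --commands '[[[0,0.1,-0.2,0],[2.0,0,0,0],[2.0,0,0,0],[1.6,0,0,0],[1.0,0,0,0],[0.5,0,0,0],[0,0,0,0],[0,0,0,0]]]'

```text
clock: 2.6
tool_pos: [0.4883, 0.3036, 0.1237]
orientation: [128.9, 89.9, 36.6]
force: [0.3, 1.0, 0.1]
opening: 0.0599
```

Call:
move_arm --commands '[[[0,0,0,0],[0,0,0,0],[0,0,0,0],[0,0,0,0],[0,0,0,0],[0,0,0,0],[-0.3,0,0,0],[-0.7,0,0,0]]]' --jaw 0.5

```text
clock: 3.4
tool_pos: [0.4874, 0.3025, 0.1325]
orientation: [-46.8, 89.9, -139.2]
force: [-0.3, -1.0, -2.4]
opening: 0.013
```

Call:
move_arm --commands '[[[-1,0,0,0],[-1.6,0,0,0],[-2,0,0,0],[-2,0,0,0],[-2,0,0,0],[-2,0,0,0],[-1.2,0,0,0],[-0.3,0,0,0]]]'

```text
clock: 4.2
tool_pos: [0.4886, 0.3035, 0.256]
orientation: [136.8, 89.8, 44.5]
force: [-0.2, -0.0, -2.4]
opening: 0.0123
```

```bash
python3 - <<'E'
from h import *
plan([0.472,-0.299,0.245],-14.7)
E
```

```text
t 4.2 tcp [0.4886 0.3035 0.256 ] yawY -2.33 q6 36.321884470253316 F [-0.152  -0.036  -2.3948] open 0.012305972101330057
 tool axes x [ 0.0021  0.002  -1.    ] y [ 0.9992 -0.0407  0.002 ] z [-0.0407 -0.9992 -0.0021]
 spin rad 0.2158 alt -2.926 shift cm before spin [ 0.9769  0.7917 60.2682] after spin [ 0.9769 13.6799 58.7004]
```

Call:
move_arm --commands '[[[0,0,1.5,0],[0,0.1,3,0],[0,0.1,4,0],[0,0.1,4,0],[0,0.1,4,0],[0,0.1,4,0],[0,0.1,4,0],[0,0.1,4,0]]]'

```text
clock: 5.0
tool_pos: [0.4822, 0.0158, 0.2532]
orientation: [-73.6, 89.9, -165.9]
force: [0.6, 0.3, -1.5]
opening: 0.0129
```

Call:
move_arm --commands '[[[0,0.1,4,0],[0,0,4,0],[0,0,4,0],[0,0,4,0],[0,0,4,0],[0,0,4,0],[0,0,4,0],[0,0,2,0]]]'

```text
clock: 5.8
tool_pos: [0.4705, -0.2845, 0.2527]
orientation: [-94.5, 89.9, 173.0]
force: [-0.4, 1.2, -2.6]
opening: 0.0131
```

Call:
move_arm --commands '[[[0,0,1,0],[0,0,0.5,0.07],[0,0,0,0.075],[0,0,0,0.07],[0,0,0,0]]]'

```text
clock: 6.3
tool_pos: [0.471, -0.2963, 0.2534]
orientation: [-103.0, 89.9, 152.3]
force: [-0.1, 0.0, -1.9]
opening: 0.013
```

```bash
python3 - <<'E'
from h import *
plan([0.472,-0.299,0.121],-14.7)
snap("top","top2");snap("side","side2")
p=np.hstack([cv2.imread("pics/side2.png")[130:330,100:300],cv2.imread("pics/side2.png")[190:390,360:560]])
cv2.imwrite("pics/s2c.png",cv2.convertScaleAbs(cv2.resize(p,None,fx=2,fy=2,interpolation=cv2.INTER_CUBIC),alpha=1.3))
E
```

```text
t 6.3 tcp [ 0.471  -0.2963  0.2534] yawY -14.71 q6 87.33081950010347 F [-0.1343  0.0163 -1.917 ] open 0.012995858822244672
 tool axes x [-0.0011  0.0006 -1.    ] y [ 0.9672 -0.2539 -0.0012] z [-0.2539 -0.9672 -0.0003]
 spin rad -0.0001 alt 3.141 shift cm before spin [13.2369  0.1814  0.2356] after spin [13.2369  0.1813  0.2357]
```

View pics/s2c.png

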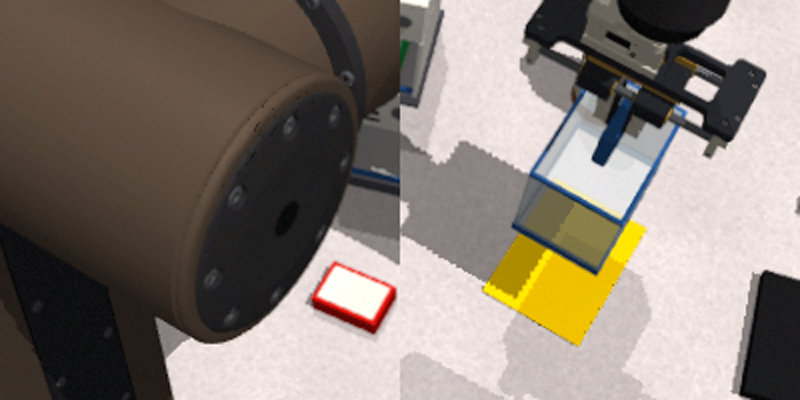

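Picture 5: the cover is held upright over the mat with its long side along the mat's (mat at crop (570,280)). Lowering it.

Call:
move_arm --commands '[[[2,0.1,0.1,0],[3,0.1,0.1,0],[3,0,0,0],[2,0,0,0],[1.3,0,0,0],[0.8,0,0,0],[0.6,0,0,0],[0.3,0,0,0]]]'

```text
clock: 7.2
tool_pos: [0.4734, -0.2993, 0.1242]
orientation: [82.3, 90.0, -22.4]
force: [-0.3, -0.5, -2.5]
opening: 0.0126
```

Call:
move_arm --commands '[[[0.1,0,0,0],[0.1,0,0,0],[0,0,0,0]]]'

```text
clock: 7.5
tool_pos: [0.4733, -0.2993, 0.1225]
orientation: [88.0, 90.0, -16.7]
force: [-0.2, -0.4, -2.8]
opening: 0.0129
```

Call:
move_arm --commands '[[[0.1,0,0,0],[0.1,0,0,0],[0,0,0,0]]]'

```text
clock: 7.8
tool_pos: [0.4732, -0.2993, 0.1208]
orientation: [79.9, 90.0, -24.7]
force: [-1.7, 2.5, 3.6]
opening: 0.0127
```

Call:
move_arm --commands '[[[0,0,0,0],[0,0,0,0],[0,0,0,0],[0,0,0,0],[-1,0,0,0],[-2,0,0,0],[-3,0,0,0],[-3,0,0,0]]]' --jaw 6

```text
clock: 8.6
tool_pos: [0.4729, -0.2993, 0.2117]
orientation: [-37.9, 90.0, -142.6]
force: [0.1, 0.2, -0.4]
opening: 0.0596
```

```bash
python3 - <<'E'
from h import *
plan([0.45,0.2,0.215],-2.2)
p,D=snap("top","top3");snap("side","side3")
a=cv2.imread("pics/top3.png");b=cv2.imread("pics/side3.png")
im=np.hstack([cv2.resize(a[180:280,145:225],(400,500),interpolation=cv2.INTER_CUBIC),cv2.resize(b[175:275,150:230],(400,500),interpolation=cv2.INTER_CUBIC)])
cv2.imwrite("pics/c3.png",cv2.convertScaleAbs(im,alpha=1.8))
# depth of dark things in the region: height map
pts=[]
for v in range(190,275):
    for u in range(150,215):
        if D[v,u]>0:
            q=dep("top",u,v,D)
            if q[2]>.075: pts.append([*q,u,v])
pts=np.array(pts);print(len(pts));print(pts[:: max(1,len(pts)//15)])
E
```

```text
t 8.6 tcp [ 0.4729 -0.2993  0.2117] yawY -14.65 q6 87.61839836731971 F [ 0.104   0.1836 -0.443 ] open 0.05960908085822982
 tool axes x [-0.0003 -0.0002 -1.    ] y [ 0.9675 -0.253  -0.0002] z [-0.253  -0.9675  0.0003]
 spin rad -0.2174 alt 2.924 shift cm before spin [ -0.3444 -14.844  -47.7288] after spin [ -0.3444  -4.2016 -49.8069]Traceback (most recent call last):
  File "<stdin>", line 12, in <module>
  File "h.py", line 11, in dep
    o,d=ray(name,u,v);return o+d*D[int(v),int(u)]
        ~~~^^^^^^^^^^
  File "h.py", line 4, in ray
    c=calibration(name);K=np.array(c["mtx"]);T=np.array(c["T"])
ValueError: time passes only in moves, steps and waits
```

View pics/c3.png

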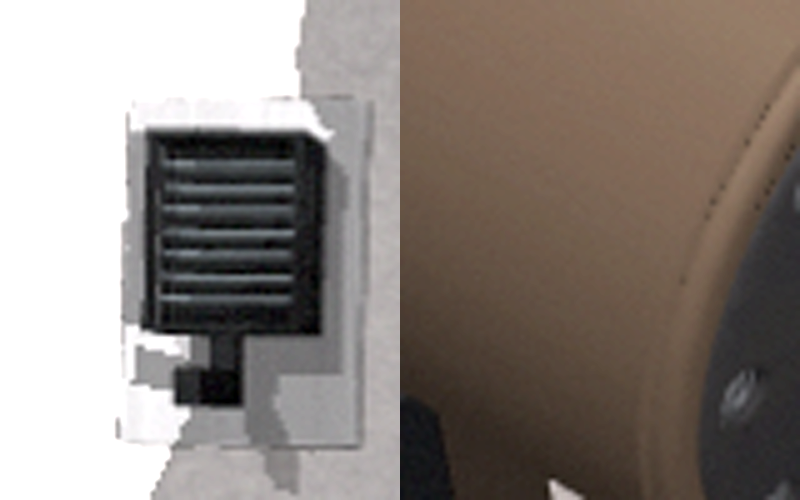

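Picture 6 (top, 5x): the black rack on the base plate, basket rim at pixels u 174–205, v 206–246 and post top at about (183.3,257.3). The side view is blocked by the arm.

```bash
python3 - <<'E'
s=open("h.py").read()
s=s.replace("def ray(name,u,v):\n    c=calibration(name);","CAL={n:calibration(n) for n in('top','side')}\ndef ray(name,u,v):\n    c=CAL[name];")
open("h.py","w").write(s)
E
python3 - <<'E'
from h import *
z=np.load("top3.npz");p,D=z["p"],z["D"]
print("post top",plane("top",183.3,257.3,.101),[plane("top",u,v,.101)[:2] for u,v in((180,253.6),(186.6,261))])
g=p.astype(int).sum(2)
for u,v in((183,257),(182,258),(184,256),(190,208),(177,225),(200,245)):print((u,v),g[v,u],dep("top",u,v,D))
c=[(174.6,206.6),(204.2,206.6),(204.8,246),(173.4,246)];w=np.array([plane("top",*q,.051)[:2] for q in c]);print(w,w.mean(0))
m=((g<150)*255).astype(np.uint8);n=np.zeros_like(m);n[195:265,170:212]=m[195:265,170:212]
print(cv2.minAreaRect(np.argwhere(n[:247]>0)[:,::-1].astype(np.float32)))
yp=[(v,np.flatnonzero(n[v])[[0,-1]].tolist()) for v in range(250,263) if n[v].any()];print(yp)
E
```

```text
post top [0.4335 0.3    0.101 ] [array([0.4413, 0.307 ]), array([0.4257, 0.293 ])]
(183, 257) 71 [0.4341 0.3006 0.1011]
(182, 258) 68 [0.432  0.3023 0.1026]
(184, 256) 76 [0.4362 0.2985 0.1013]
(190, 208) 14 [0.5459 0.3044 0.0324]
(177, 225) 74 [0.5081 0.3346 0.0288]
(200, 245) 54 [0.4612 0.2765 0.0535]
[[0.5471 0.3338]
 [0.5463 0.268 ]
 [0.459  0.2665]
 [0.4597 0.3359]] [0.503 0.301]
((191.70240783691406, 226.21397399902344), (36.45815658569336, 40.42885208129883), 1.5911403894424438)
[(250, [187, 193]), (251, [187, 193]), (252, [187, 193]), (253, [180, 193]), (254, [180, 193]), (255, [180, 193]), (256, [180, 193]), (257, [180, 193]), (258, [180, 193]), (259, [180, 193]), (260, [180, 193]), (261, [187, 192])]
```

Call:
move_arm --commands '[[[0,0,0,-0.12],[0,0,0,-0.118],[0,-0.2,-3,0],[0,-0.3,-4,0],[0,-0.3,-4,0],[0,-0.3,-4,0],[0,-0.3,-4,0],[0,-0.3,-4,0]]]'

```text
clock: 9.5
tool_pos: [0.4598, -0.0675, 0.2105]
orientation: [99.1, 90.0, 8.0]
force: [0.5, -0.1, -0.1]
opening: 0.06
```

Call:
move_arm --commands '[[[0,-0.4,-4,0],[0,-0.4,-4,0],[0,-0.4,-4,0],[0,-0.4,-4,0],[0,-0.4,-4,0],[0,-0.4,-4,0],[0,-0.4,-4,0],[0,-0.4,-4,0]]]'

```text
clock: 10.3
tool_pos: [0.4334, 0.2532, 0.2106]
orientation: [132.9, 90.0, 41.9]
force: [0.9, -0.5, -0.6]
opening: 0.0599
```

Call:
move_arm --commands '[[[0,-0.4,-3,0],[0,0,-1.5,0],[0,0,0,0]]]'

```text
clock: 10.6
tool_pos: [0.4306, 0.2981, 0.2099]
orientation: [-21.8, 90.0, -112.7]
force: [0.3, -1.2, 0.3]
opening: 0.0598
```

```bash
python3 - <<'E'
from h import *
plan([0.4305,0.300,0.063],-1)
snap("top","top4");snap("side","side4")
a=cv2.imread("pics/side4.png")
im=np.hstack([cv2.resize(a[170:290,140:260],(400,400),interpolation=cv2.INTER_CUBIC),cv2.resize(a[230:370,390:530],(400,400),interpolation=cv2.INTER_CUBIC)])
cv2.imwrite("pics/c4.png",cv2.convertScaleAbs(im,alpha=1.8))
E
```

```text
t 10.6 tcp [0.4306 0.2981 0.2099] yawY -0.91 q6 32.90052115385174 F [ 0.3201 -1.2014  0.3143] open 0.05982287634802304
 tool axes x [-0.0002 -0.0004 -1.    ] y [ 0.9999 -0.0159 -0.0002] z [-0.0159 -0.9999  0.0004]
 spin rad 0.0015 alt -3.14 shift cm before spin [14.6854 -0.0066 -0.198 ] after spin [14.6854 -0.0069 -0.198 ]
```

View pics/c4.png

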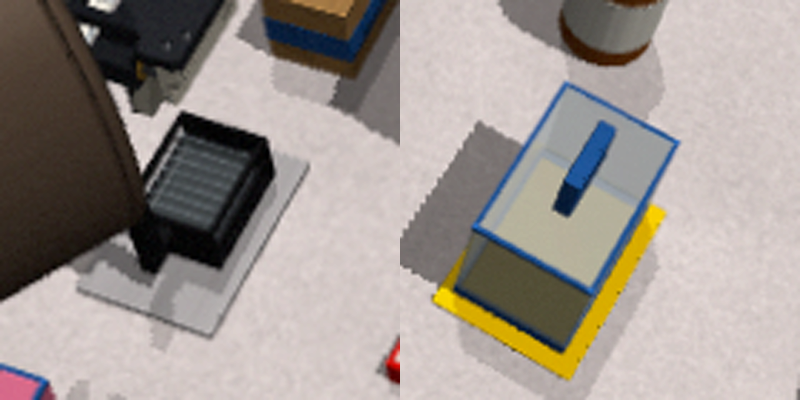

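Picture 7: the cover stands upright and centred on the mat (side px about (460,300)). The rack's post is at side px about (185,240), with its top hidden by the arm. Its top height was 0.101 by depth, against 0.101 expected. Descending on the post.

Call:
move_arm --commands '[[[1.5,0,-0.2,0],[3,0,0,0],[3,0,0,0],[3,0,0,0],[2.2,0,0,0],[1.4,0,0,0],[0.6,0,0,0],[0,0,0,0]]]'

```text
clock: 11.5
tool_pos: [0.4307, 0.2974, 0.0628]
orientation: [-30.5, 89.9, -121.6]
force: [-0.1, 0.6, 0.3]
opening: 0.0599
```

Call:
move_arm --commands '[[[0,0,0,0],[0,0,0,0],[0,0,0,0],[0,0,0,0],[0,0,0,0],[0,0,0,0],[0,0,0,0]]]' --jaw 0.3

```text
clock: 12.2
tool_pos: [0.4307, 0.2988, 0.0631]
orientation: [148.4, 90.0, 57.4]
force: [1.0, 0.5, -1.4]
opening: 0.011
```

```bash
python3 - <<'E'
from h import *
plan([0.4305,0.300,0.063],-1)
print("two-view rim corner",two("top",(204.2,206.6),"side",(221.6,212)))
E
```

```text
t 12.2 tcp [0.4307 0.2988 0.0631] yawY -1.01 q6 32.77779221689135 F [ 0.9711  0.4622 -1.4357] open 0.010977278378042275
 tool axes x [ 0.0002  0.0003 -1.    ] y [ 0.9998 -0.0176  0.0002] z [-0.0176 -0.9998 -0.0003]
 spin rad -0.0001 alt 3.141 shift cm before spin [ 0.0135 -0.0243 -0.1147] after spin [ 0.0135 -0.0243 -0.1147]
two-view rim corner (array([0.5471, 0.2633, 0.0553]), np.float64(0.0077720671851476235))
```

Call:
move_arm --commands '[[[-0.3,0,0,0],[-0.7,0,0,0],[-1,0,0,0],[-1.2,0,0,0],[-1.2,0,0,0],[-1,0,0,0],[-0.6,0,0,0],[0,0,0,0]]]'

```text
clock: 13.0
tool_pos: [0.431, 0.2992, 0.1243]
orientation: [145.1, 89.9, 54.1]
force: [0.1, -0.4, -1.6]
opening: 0.0108
```

```bash
python3 - <<'E'
from h import *
plan([0.465,0.1056,0.122],3.5)
p,D=snap("top","top5")
for u,v in((205,245),(204,208),(200,246),(200,207),(174,246),(174,208)):
    k=[dep("top",u+i,v+j,D)[2] for i in(-1,0,1) for j in(-1,0,1)];print((u,v),p[v,u],np.round(k,3))
a=cv2.imread("pics/top5.png")[170:290,140:300]
cv2.imwrite("pics/c5.png",cv2.convertScaleAbs(cv2.resize(a,None,fx=4,fy=4),alpha=1.8))
E
```

```text
t 13.0 tcp [0.431  0.2992 0.1243] yawY -1.01 q6 32.775466220671994 F [ 0.1118 -0.4138 -1.6067] open 0.010767276318580007
 tool axes x [ 0.0012  0.0017 -1.    ] y [ 0.9998 -0.0177  0.0012] z [-0.0177 -0.9998 -0.0017]
 spin rad -0.0788 alt 3.063 shift cm before spin [ 0.1983  3.7369 19.2941] after spin [ 0.1983  2.2067 19.5284]
(205, 245) [24 26 29] [0.264 0.268 0.266 0.266 0.267 0.264 0.266 0.267 0.264]
(204, 208) [31 30 31] [0.077 0.077 0.08  0.064 0.068 0.062 0.005 0.01  0.006]
(200, 246) [25 26 30] [0.267 0.267 0.264 0.266 0.265 0.266 0.267 0.265 0.268]
(200, 207) [11 12 14] [0.103 0.101 0.102 0.104 0.105 0.104 0.094 0.084 0.079]
(174, 246) [21 23 26] [0.266 0.264 0.265 0.266 0.266 0.268 0.267 0.265 0.266]
(174, 208) [0 0 0] [0.095 0.082 0.071 0.09  0.083 0.066 0.092 0.077 0.069]
```

View pics/c5.png

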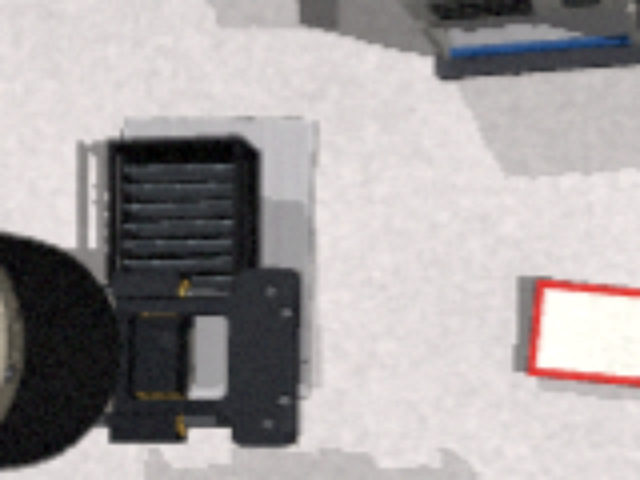

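Picture 8: the rack hangs from the gripper, with its far rim about 8 mm low (roughly 4° nose-down, which is tolerable). The bay's sill is at the upper right. Carrying it to the front of the unit, at a height that allows for the droop.

Call:
move_arm --commands '[[[0,0,0.7,-0.04],[0,0,1.8,-0.04],[0,0.4,3,0],[0,0.5,3.5,0],[0,0.5,3.5,0],[0,0.5,3.5,0],[0,0.4,2.5,0],[0,0,0.9,0]]]'

```text
clock: 13.85
tool_pos: [0.464, 0.1041, 0.1224]
orientation: [-57.8, 89.9, -144.4]
force: [0.5, -0.1, -2.6]
opening: 0.0111
```

Call:
move_arm --commands '[[[0.5,0,0,0],[0.8,0,0,0],[0.7,0,0,0],[0,0,0,0]]]'

```text
clock: 14.25
tool_pos: [0.4634, 0.1067, 0.1015]
orientation: [-64.6, 89.8, -150.9]
force: [-1.1, 0.2, -2.4]
opening: 0.011
```

```bash
python3 - <<'E'
from h import *
plan([0.5632,0.1115,0.102],3.5)
snap("side","side6")
b=cv2.imread("pics/side6.png")[130:330,180:400]
cv2.imwrite("pics/c6.png",cv2.convertScaleAbs(cv2.resize(b,None,fx=3,fy=3,interpolation=cv2.INTER_CUBIC),alpha=1.6))
E
```

```text
t 14.25 tcp [0.4634 0.1067 0.1015] yawY 3.62 q6 56.90011083644499 F [-1.0592  0.1997 -2.4067] open 0.011015090233806089
 tool axes x [-0.0023 -0.0013 -1.    ] y [ 0.998   0.0631 -0.0024] z [ 0.0631 -0.998   0.0011]
 spin rad 0.0021 alt -3.14 shift cm before spin [-0.0733  9.9911  0.1498] after spin [-0.0733  9.9914  0.1292]
```

View pics/c6.png

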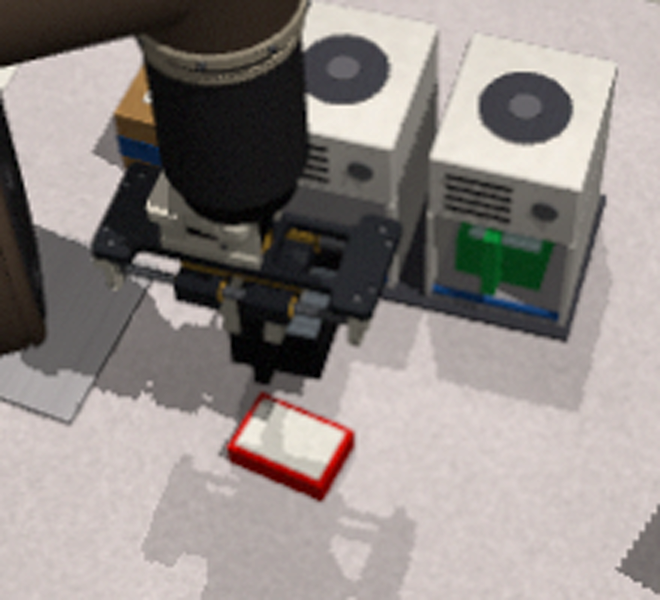

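Picture 9: the rack hangs just in front of the empty unit, clear of the red box (crop (290,440)) and lined up with the mouth. Sliding it in.

Call:
move_arm --commands '[[[0,0.8,0,0],[0,1.5,0.1,0],[0,1.8,0,0],[0,1.8,0,0],[0,1.6,0,0],[0,1.2,0,0],[0,0.7,0,0],[0,0,0,0]]]'

```text
clock: 15.1
tool_pos: [0.5592, 0.1112, 0.1027]
orientation: [-36.0, 90.0, -122.5]
force: [-0.8, 0.3, -1.6]
opening: 0.0109
```

```bash
python3 - <<'E'
from h import *
plan([0.5632,0.1115,0.078],3.5)
p,D=snap("top","top7");snap("side","side7")
a=cv2.imread("pics/top7.png")[90:260,225:345];b=cv2.imread("pics/side7.png")[130:300,230:350]
im=np.hstack([cv2.resize(x,None,fx=3.3,fy=3.3,interpolation=cv2.INTER_CUBIC) for x in(a,b)])
cv2.imwrite("pics/c7.png",cv2.convertScaleAbs(im,alpha=1.6))
E
```

```text
t 15.1 tcp [0.5592 0.1112 0.1027] yawY 3.53 q6 62.62062123833962 F [-0.8388  0.2725 -1.6097] open 0.010890544868515673
 tool axes x [-0.0001 -0.0002 -1.    ] y [ 0.9981  0.0616 -0.0002] z [ 0.0616 -0.9981  0.0002]
 spin rad 0.0006 alt -3.141 shift cm before spin [ 2.4745  0.4008 -0.0072] after spin [ 2.4745  0.4008 -0.0075]
```

View pics/c7.png

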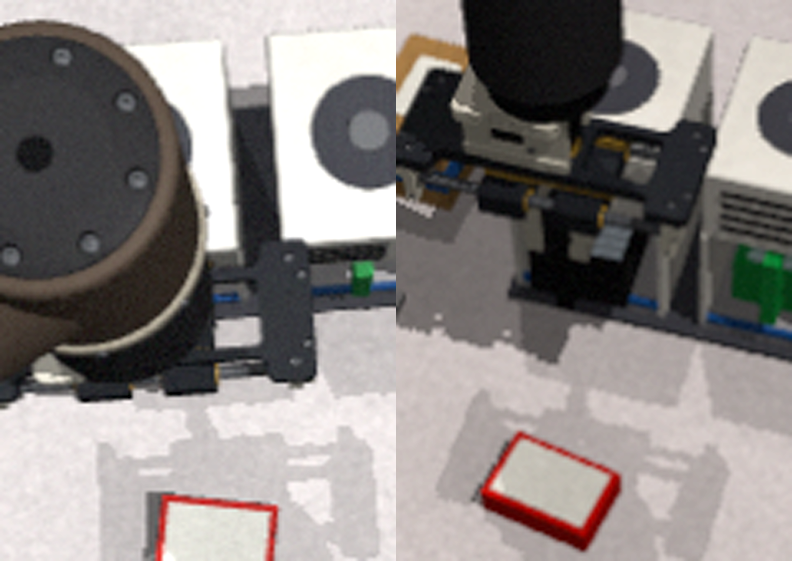

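Picture 10: the basket is in the mouth of the left unit, and the gripper body is close to but not touching the blower head (no force). Lowering.

Call:
move_arm --commands '[[[0,0.2,0,0],[0.4,0.1,0,0],[0.6,0,0,0],[0.6,0,0,0],[0.4,0,0,0],[0.2,0,0,0],[0,0,0,0]]]'

```text
clock: 15.9
tool_pos: [0.561, 0.1113, 0.0806]
orientation: [-61.9, 90.0, -148.3]
force: [0.3, 0.2, -2.2]
opening: 0.0109
```

Call:
move_arm --commands '[[[0.15,0,0,0],[0.15,0,0,0],[0,0,0,0]]]'

```text
clock: 16.2
tool_pos: [0.5613, 0.1114, 0.0782]
orientation: [101.9, 90.0, 15.5]
force: [-0.8, 0.2, -0.2]
opening: 0.0107
```

Call:
move_arm --commands '[[[0.1,0,0,0],[0.1,0,0,0],[0,0,0,0]]]'

```text
clock: 16.5
tool_pos: [0.5611, 0.1113, 0.0778]
orientation: [67.9, 90.0, -18.5]
force: [-7.0, -0.7, 12.8]
opening: 0.0112
```

Call:
move_arm --commands '[[[-0.1,0,0,0],[0,0,0,0]]]'

```text
clock: 16.7
tool_pos: [0.5613, 0.1114, 0.078]
orientation: [97.0, 90.0, 10.6]
force: [-5.4, -0.5, 8.5]
opening: 0.011
```

Call:
move_arm --commands '[[[0,0,0,0],[0,0,0,0],[0,0,0,0],[0,0,0,0]]]' --jaw 4

```text
clock: 17.1
tool_pos: [0.5614, 0.1115, 0.0769]
orientation: [85.9, 90.0, -0.6]
force: [-0.1, -0.4, 0.5]
opening: 0.0366
```

```bash
python3 - <<'E'
from h import *
plan([0.5611,0.1113,0.23],3.5)
E
```

```text
t 17.1 tcp [0.5614 0.1115 0.0769] yawY 3.56 q6 62.753170876663 F [-0.0904 -0.4254  0.5164] open 0.036581829120475175
 tool axes x [ 0.0001 -0.     -1.    ] y [0.9981 0.0622 0.0001] z [ 0.0622 -0.9981  0.    ]
 spin rad 0.0011 alt -3.14 shift cm before spin [-15.3073  -0.0317   0.0139] after spin [-15.3073  -0.0317   0.0139]
```

Call:
move_arm --commands '[[[-0.5,0,0,0],[-1.5,0,0,0],[-2.5,-0.3,0,0],[-3,-0.5,0,0],[-3,-1,0,0],[-2,-1.5,0,0],[-0.8,-2,0,0],[0,-1,0,0]]]' --jaw 6

```text
clock: 17.9
tool_pos: [0.4981, 0.1077, 0.2119]
orientation: [117.2, 89.8, 30.8]
force: [0.2, 0.8, 0.6]
opening: 0.06
```

```bash
python3 - <<'E'
from h import *
plan([0.473,-0.299,0.21],-14.7)
p,D=snap("top","top8");snap("side","side8")
a=cv2.imread("pics/top8.png")[140:240,230:310];b=cv2.imread("pics/side8.png")[180:280,250:330]
im=np.hstack([cv2.resize(x,None,fx=5,fy=5,interpolation=cv2.INTER_CUBIC) for x in(a,b)])
cv2.imwrite("pics/c8.png",cv2.convertScaleAbs(im,alpha=1.8))
E
```

```text
t 17.9 tcp [0.4981 0.1077 0.2119] yawY 3.58 q6 59.25514886093034 F [0.1996 0.8481 0.6441] open 0.06004762716904472
 tool axes x [ 0.0028  0.0016 -1.    ] y [0.998  0.0624 0.0029] z [ 0.0624 -0.9981 -0.0015]
 spin rad 0.319 alt -2.823 shift cm before spin [ 0.1181 -5.0447 40.4335] after spin [ 0.1181  7.8905 39.9757]
```

View pics/c8.png

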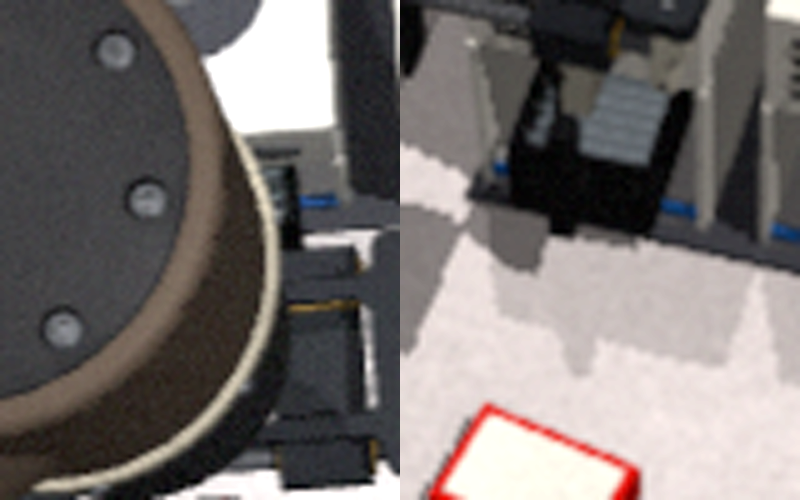

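Picture 11: the rack stands across the blue sill (sill visible both sides at side crop (500,168) and (680,208)), post in front. The blower head keeps the vertical gripper from going further, so I'll use the cover (held by its bar, body above the head) to nudge the post in, then return it to the mat.

Call:
move_arm --commands '[[[0,-0.5,2,0],[0,-0.6,4,0],[0,-0.6,4,0],[0,-0.6,4,0],[0,-0.6,4,0],[0,-0.6,4,0],[0,-0.6,4,0],[0,-0.6,4,0]]]'

```text
clock: 18.8
tool_pos: [0.47, -0.1967, 0.2092]
orientation: [-90.4, 89.9, -176.8]
force: [0.2, 0.3, -1.1]
opening: 0.06
```

Call:
move_arm --commands '[[[0,-0.3,4,0],[0,0,4,0],[0,0,2,0],[0,0,0.5,0.11],[0,0,0,0.11],[0,0,0,0.1],[0,0,0,0]]]'

```text
clock: 19.5
tool_pos: [0.4737, -0.3003, 0.2088]
orientation: [-86.3, 89.9, 168.8]
force: [-0.4, -0.3, 0.1]
opening: 0.0599
```

```bash
python3 - <<'E'
from h import *
plan([0.473,-0.299,0.122],-14.7)
E
```

```text
t 19.5 tcp [ 0.4737 -0.3003  0.2088] yawY -14.88 q6 87.49197815838885 F [-0.3836 -0.2964  0.1041] open 0.05990427676089115
 tool axes x [-0.0019  0.0004 -1.    ] y [ 0.9665 -0.2568 -0.0019] z [-0.2568 -0.9665  0.0001]
 spin rad -0.0031 alt 3.138 shift cm before spin [ 8.6801 -0.0797 -0.1062] after spin [ 8.6801 -0.0794 -0.1065]
```

Call:
move_arm --commands '[[[1,-0.1,-0.1,0],[2.5,0,0,0],[2.5,0,0,0],[1.5,0,0,0],[0.8,0,0,0],[0.3,0,0,0],[0,0,0,0]]]'

```text
clock: 20.2
tool_pos: [0.4731, -0.2986, 0.1239]
orientation: [-64.2, 90.0, -168.9]
force: [0.6, -1.3, 0.4]
opening: 0.0597
```

Call:
move_arm --commands '[[[0,0,0,0],[0,0,0,0],[0,0,0,0],[0,0,0,0],[0,0,0,0],[0,0,0,0],[-0.4,0,0,0],[-0.8,0,0,0]]]' --jaw 0.5

```text
clock: 21.0
tool_pos: [0.4726, -0.2985, 0.136]
orientation: [-90.1, 89.9, 165.2]
force: [0.8, 0.4, 0.4]
opening: 0.0061
```

Call:
move_arm --commands '[[[-1,0,0,0],[-1.5,0,0,0],[-1.5,0,0,0],[-0.8,0,0,0],[0,0,0,-0.1],[0,0,0,-0.11],[0,0,0,-0.11],[0,0,0,0]]]'

```text
clock: 21.8
tool_pos: [0.473, -0.2986, 0.1844]
orientation: [84.7, 90.0, -1.6]
force: [1.5, -0.3, -1.1]
opening: 0.0052
```

```bash
python3 - <<'E'
from h import *
plan([0.4654,0.1055,0.165],3.5)
E
```

```text
t 21.8 tcp [ 0.473  -0.2986  0.1844] yawY 3.65 q6 105.86531698377689 F [ 1.4686 -0.3325 -1.1014] open 0.005150051032294953
 tool axes x [ 0.0004 -0.     -1.    ] y [0.998  0.0637 0.0004] z [ 0.0637 -0.998   0.    ]
 spin rad 0.0027 alt -3.139 shift cm before spin [  1.9421   1.8164 -40.3722] after spin [  1.9421   1.7079 -40.377 ]
```

The opening of 5 mm says the bar is not in the fingers. Measuring where the cover is now.

```bash
cat > cov.py <<'E'
from h import *
import sys
def blue(f,roi):
    p=np.load(f)["p"];m=cv2.inRange(cv2.cvtColor(p,cv2.COLOR_RGB2HSV),(98,110,25),(125,255,255));x0,y0,x1,y1=roi
    z=np.zeros_like(m);z[y0:y1,x0:x1]=m[y0:y1,x0:x1];return p,z
def rep(f,n,roi):
    p,m=blue(f,roi);k,l,s,c=cv2.connectedComponentsWithStats(m)
    for i in range(1,k):
        if s[i,4]>15: 
            r=cv2.minAreaRect(np.argwhere(l==i)[:,::-1].astype(np.float32));print(f,s[i].tolist(),np.round(r[0],1),np.round(r[1],1),round(r[2],1),"z.155:",plane(n,*r[0],.155)[:2],"z.111",plane(n,*r[0],.111)[:2])
E
python3 - <<'E'
from cov import *
snap("side","side9");snap("top","top9")
for f in("side4","side9"): rep(f+".npz","side",(370,200,540,400))
for f in("top4","top8","top9"): rep(f+".npz","top",(400,170,520,300))
E
```

```text
side4.npz [415, 259, 73, 75, 343] [451.2 294.5] [48.7 62.5] 29.7 z.155: [ 0.4499 -0.2936] z.111 [ 0.4762 -0.2966]
side4.npz [444, 272, 21, 33, 253] [454.1 288.2] [ 7.9 34.6] 31.0 z.155: [ 0.4658 -0.296 ] z.111 [ 0.4928 -0.2991]
side4.npz [409, 330, 38, 23, 75] [427.5 341.1] [43.   1.9] 29.7 z.155: [ 0.3376 -0.2727] z.111 [ 0.359  -0.2747]
side9.npz [442, 259, 8, 10, 17] [445. 263.] [ 2.2 11.4] 40.6 z.155: [ 0.5174 -0.2656] z.111 [ 0.5466 -0.2674]
side9.npz [415, 272, 73, 61, 268] [451.2 294.5] [48.7 62.5] 29.7 z.155: [ 0.4499 -0.2936] z.111 [ 0.4762 -0.2966]
side9.npz [444, 273, 21, 32, 241] [454.  288.2] [ 7.8 34.6] 30.5 z.155: [ 0.4658 -0.2959] z.111 [ 0.4928 -0.2989]
side9.npz [409, 330, 38, 23, 66] [427.4 341.1] [43.   1.7] 30.3 z.155: [ 0.3375 -0.2727] z.111 [ 0.3589 -0.2747]
top4.npz [439, 196, 59, 77, 346] [468.  234.1] [45.9 69.6] 12.5 z.155: [ 0.4722 -0.284 ] z.111 [ 0.475  -0.2983]
top4.npz [464, 218, 18, 30, 326] [472.3 232.7] [11.4 30.7] 12.5 z.155: [ 0.475  -0.2929] z.111 [ 0.4779 -0.3076]
top8.npz [439, 196, 59, 77, 341] [468.2 234.2] [45.8 69.5] 12.8 z.155: [ 0.4721 -0.2843] z.111 [ 0.4749 -0.2986]
top8.npz [464, 218, 18, 30, 332] [472.3 232.8] [11.4 30.5] 12.5 z.155: [ 0.4748 -0.2929] z.111 [ 0.4777 -0.3075]
```

Call:
move_arm --commands '[[[0,0,0,0.11],[0,0,0,0.11],[0,0,0,0.1],[0,0,0,0]]]' --jaw 6

```text
clock: 22.3
tool_pos: [0.473, -0.2986, 0.1841]
orientation: [82.4, 90.0, -22.6]
force: [-0.2, -1.0, 0.7]
opening: 0.0314
```

```bash
python3 - <<'E'
from cov import *
plan([0.474,-0.2985,0.122],-14.7)
p,D=snap("side","side10")
a=p[190:390,360:560][:,:,::-1]
cv2.imwrite("pics/c10.png",cv2.convertScaleAbs(cv2.resize(a,None,fx=3,fy=3,interpolation=cv2.INTER_CUBIC),alpha=1.5))
E
```

```text
t 22.3 tcp [ 0.473  -0.2986  0.1841] yawY -15.0 q6 87.21598522334932 F [-0.1864 -1.0263  0.7104] open 0.03144081359409577
 tool axes x [ 0.0001 -0.     -1.    ] y [ 0.9659 -0.2588  0.0001] z [-0.2588 -0.9659  0.    ]
 spin rad -0.0052 alt 3.136 shift cm before spin [ 6.2144  0.0943 -0.0379] after spin [ 6.2144  0.0945 -0.0374]
```

View pics/c10.png

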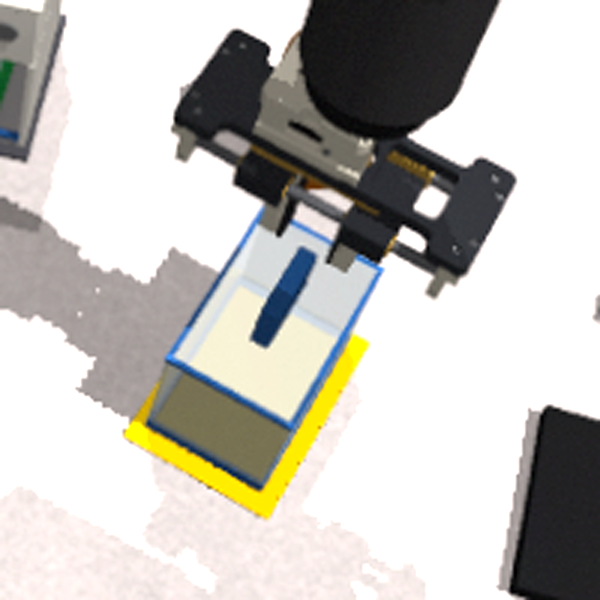

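Picture 12: the cover stands on the mat undisturbed, with the fingertips above its bar. Checking the fingertip pixels against the reported TCP.

```bash
python3 - <<'E'
from cov import *
print("tips mid at .184",plane("side",464,271,.184), "bar far top corner",plane("side",360+310/3,190+248/3,.155),"near-top corner",plane("side",360+258/3,190+318/3,.155))
plan([0.474,-0.2985,0.122],-14.7)
print(two("top",(481.5,221),"side",(464.5,273.5)))
E
```

```text
tips mid at .184 [ 0.4926 -0.3046  0.184 ] bar far top corner [ 0.5074 -0.3064  0.155 ] near-top corner [ 0.4434 -0.2845  0.155 ]
t 22.35 tcp [ 0.473  -0.2986  0.1841] yawY -14.76 q6 87.45146490927478 F [ 0.5293  1.16   -0.4629] open 0.03515848392401929
 tool axes x [-0.  0. -1.] y [ 0.967  -0.2548 -0.    ] z [-0.2548 -0.967  -0.    ]
 spin rad -0.0011 alt 3.141 shift cm before spin [ 6.2126  0.0987 -0.0358] after spin [ 6.2126  0.0987 -0.0357]
(array([ 0.4973, -0.3078,  0.1685]), np.float64(0.00047292286550634137))
```

Call:
move_arm --commands '[[[1.5,0.1,0,0],[2,0,0,0],[1.5,0,0,0],[0.8,0,0,0],[0.4,0,0,0],[0,0,0,0]]]'

```text
clock: 22.95
tool_pos: [0.4739, -0.2989, 0.122]
orientation: [-70.3, 90.0, -175.1]
force: [0.0, 0.4, 1.0]
opening: 0.0599
```

Call:
move_arm --commands '[[[0,0,0,0],[0,0,0,0],[0,0,0,0],[0,0,0,0],[0,0,0,0],[0,0,0,0],[0,0,0,0]]]' --jaw 0.5

```text
clock: 23.65
tool_pos: [0.4741, -0.2988, 0.1225]
orientation: [89.1, 90.0, -15.6]
force: [-6.5, 14.5, 42.5]
opening: 0.0102
```

Call:
move_arm --commands '[[[0,0,0,0]]]'

```text
clock: 23.75
tool_pos: [0.4742, -0.2989, 0.1241]
orientation: [57.1, 89.9, -47.7]
force: [-4.3, 5.7, 13.7]
opening: 0.0061
```

```bash
python3 - <<'E'
from cov import *
o=get_obs();print(o["moment"])
plan([0.474,-0.2985,0.122],-14.7)
snap("side","side11");rep("side11.npz","side",(370,200,540,400))
E
```

```text
[ 2.2987  1.947  -0.0312]
t 23.75 tcp [ 0.4742 -0.2989  0.1241] yawY -14.73 q6 87.44464737491235 F [-4.3297  5.7186 13.6851] open 0.006094053060418598
 tool axes x [ 0.0007 -0.0008 -1.    ] y [ 0.9672 -0.2542  0.0009] z [-0.2542 -0.9672  0.0006]
 spin rad -0.0004 alt 3.141 shift cm before spin [ 0.2094 -0.0272 -0.0395] after spin [ 0.2094 -0.0272 -0.0395]
side11.npz [446, 277, 14, 28, 146] [454.7 291.1] [ 6.7 29.1] 26.6 z.155: [ 0.4598 -0.2986] z.111 [ 0.4866 -0.3018]
side11.npz [417, 288, 66, 46, 182] [449.4 300.1] [48.1 49.7] 29.6 z.155: [ 0.4366 -0.293 ] z.111 [ 0.4623 -0.2959]
side11.npz [410, 330, 37, 23, 67] [428.1 340.9] [42.2  1.9] 31.3 z.155: [ 0.3382 -0.2737] z.111 [ 0.3597 -0.2758]
```

```bash
python3 - <<'E'
from cov import *
def prof(f,us,vs):
    z=np.load(f);D=z["D"];p=z["p"]
    for u in us:
        print(f,u,[(v,*np.round(dep("side",u,v,D),3).tolist()) for v in vs])
prof("side10.npz",(452,453,475),range(256,284,3))
prof("side10.npz",(460,),range(272,284,3))
prof("side1.npz",(193,195),range(176,200,3))
E
```

```text
side10.npz 452 [(256, 0.442, -0.269, 0.297), (259, 0.468, -0.273, 0.249), (262, 0.471, -0.275, 0.235), (265, 0.471, -0.277, 0.226), (268, 0.467, -0.278, 0.221), (271, 0.532, -0.286, 0.112), (274, 0.527, -0.288, 0.108), (277, 0.518, -0.289, 0.111), (280, 0.51, -0.291, 0.112), (283, 0.503, -0.292, 0.112)]
side10.npz 453 [(256, 0.448, -0.271, 0.289), (259, 0.469, -0.274, 0.249), (262, 0.472, -0.277, 0.234), (265, 0.469, -0.278, 0.23), (268, 0.469, -0.28, 0.22), (271, 0.531, -0.288, 0.113), (274, 0.525, -0.29, 0.111), (277, 0.52, -0.291, 0.109), (280, 0.512, -0.293, 0.11), (283, 0.477, -0.291, 0.154)]
side10.npz 475 [(256, 0.664, -0.336, -0.0), (259, 0.655, -0.338, 0.001), (262, 0.437, -0.31, 0.306), (265, 0.429, -0.311, 0.309), (268, 0.43, -0.313, 0.298), (271, 0.428, -0.315, 0.292), (274, 0.455, -0.321, 0.241), (277, 0.455, -0.323, 0.232), (280, 0.456, -0.326, 0.22), (283, 0.521, -0.339, 0.109)]
side10.npz 460 [(272, 0.506, -0.3, 0.156), (275, 0.499, -0.301, 0.155), (278, 0.492, -0.302, 0.156), (281, 0.486, -0.304, 0.155)]
side1.npz 193 [(176, 0.449, 0.238, 0.307), (179, 0.447, 0.238, 0.3), (182, 0.478, 0.264, 0.246), (185, 0.477, 0.265, 0.236), (188, 0.522, 0.303, 0.159), (191, 0.514, 0.299, 0.159), (194, 0.511, 0.298, 0.153), (197, 0.506, 0.297, 0.148)]
side1.npz 195 [(176, 0.453, 0.236, 0.304), (179, 0.477, 0.256, 0.259), (182, 0.478, 0.259, 0.247), (185, 0.475, 0.259, 0.241), (188, 0.554, 0.322, 0.114), (191, 0.518, 0.296, 0.156), (194, 0.517, 0.297, 0.146), (197, 0.514, 0.298, 0.138)]
```

Depth shows the fingertips about 30 mm above the reported TCP, in both this view and the first approach. So the earlier grips only held the top few millimetres of the bar and post. I'll grip about 30 mm lower, watching the force.

Call:
move_arm --commands '[[[-1,0,0,0],[-1,0,0,0],[0,0,0,0],[0,0,0,0],[0,0,0,0],[0,0,0,0],[0,0,0,0],[0,0,0,0]]]' --jaw 6

```text
clock: 24.6
tool_pos: [0.4738, -0.2989, 0.1418]
orientation: [-87.4, 90.0, 167.8]
force: [-0.6, -0.8, -0.9]
opening: 0.0589
```

```bash
python3 - <<'E'
from cov import *
plan([0.474,-0.2985,0.094],-14.7)
D=snap("side","side12")[1]
for u in(447,448,449,450,452,472,475,478):
    col=[(v,*np.round(dep("side",u,v,D),3).tolist()) for v in range(255,300)]
    j=[i for i in range(1,len(col)) if col[i-1][3]>.15 and col[i][3]-col[i-1][3]<-.03]
    print(u,[(col[i-1],col[i]) for i in j][:3])
rep("side12.npz","side",(370,200,540,400))
E
```

```text
t 24.6 tcp [ 0.4738 -0.2989  0.1418] yawY -14.78 q6 87.44387104812084 F [-0.5856 -0.7989 -0.8761] open 0.05889819814009162
 tool axes x [-0.0005  0.0001 -1.    ] y [ 0.9669 -0.255  -0.0005] z [-0.255  -0.9669  0.    ]
 spin rad -0.0013 alt 3.14 shift cm before spin [ 4.78    0.0121 -0.0389] after spin [ 4.78    0.0121 -0.0389]
447 [((264, 0.451, -0.266, 0.254), (265, 0.478, -0.268, 0.21)), ((269, 0.491, -0.272, 0.176), (270, 0.531, -0.275, 0.111))]
448 [((265, 0.45, -0.268, 0.254), (266, 0.49, -0.272, 0.189)), ((266, 0.49, -0.272, 0.189), (267, 0.539, -0.276, 0.111))]
449 [((256, 0.459, -0.265, 0.269), (257, 0.487, -0.267, 0.224)), ((265, 0.45, -0.27, 0.254), (266, 0.541, -0.277, 0.113))]
450 [((256, 0.461, -0.267, 0.267), (257, 0.488, -0.269, 0.224)), ((266, 0.448, -0.272, 0.254), (267, 0.541, -0.28, 0.11)), ((274, -0.155, -0.226, 1.167), (275, 0.52, -0.284, 0.113))]
452 [((257, 0.459, -0.271, 0.268), (258, 0.635, -0.284, 0.007)), ((267, 0.447, -0.276, 0.254), (268, 0.54, -0.284, 0.111))]
472 [((258, -0.155, -0.226, 1.167), (259, 0.45, -0.305, 0.293)), ((268, 0.446, -0.31, 0.271), (
[... 327 characters left out ...]
7, -0.002)), ((271, 0.442, -0.322, 0.273), (272, 0.62, -0.351, 0.003)), ((287, 0.426, -0.331, 0.247), (288, 0.453, -0.337, 0.201))]
side12.npz [451, 260, 27, 16, 33] [464.  267.5] [30.   1.1] 27.9 z.155: [ 0.5198 -0.3052] z.111 [ 0.5491 -0.3087]
side12.npz [444, 272, 21, 33, 241] [454.1 288.3] [ 7.4 34.6] 31.0 z.155: [ 0.4657 -0.2962] z.111 [ 0.4927 -0.2992]
side12.npz [427, 279, 9, 13, 17] [431. 285.] [ 1.  14.4] 31.0 z.155: [ 0.4579 -0.2503] z.111 [ 0.4845 -0.2514]
side12.npz [415, 289, 68, 44, 203] [448.4 299.4] [49.  50.9] 29.1 z.155: [ 0.4374 -0.2907] z.111 [ 0.4632 -0.2935]
side12.npz [409, 330, 38, 23, 65] [427.5 341.1] [43.   1.7] 30.3 z.155: [ 0.3376 -0.2727] z.111 [ 0.359  -0.2747]
```

Call:
move_arm --commands '[[[1.5,0,0,0],[1.5,0,0,0],[1.0,0,0,0],[0.6,0,0,0],[0.4,0,0,0],[0.2,0,0,0],[0,0,0,0]]]'

```text
clock: 25.35
tool_pos: [0.474, -0.2989, 0.0902]
orientation: [66.4, 90.0, -38.4]
force: [-1.0, 1.2, -0.0]
opening: 0.0602
```

Call:
move_arm --commands '[[[0,0,0,0],[0,0,0,0],[0,0,0,0],[0,0,0,0],[0,0,0,0],[0,0,0,0],[0,0,0,0]]]' --jaw 0.5

```text
clock: 26.05
tool_pos: [0.4738, -0.2987, 0.09]
orientation: [-129.2, 90.0, 126.0]
force: [0.6, 0.3, -1.9]
opening: 0.0137
```

Call:
move_arm --commands '[[[-0.5,0,0,0],[-1.2,0,0,0],[-1.8,0,0,0],[-1.8,0,0,0],[-1.2,0,0,-0.1],[0,0,0,-0.11],[0,0,0,-0.11],[0,0,0,0]]]'

```text
clock: 26.85
tool_pos: [0.474, -0.2989, 0.1561]
orientation: [71.1, 89.9, -15.3]
force: [0.1, 0.3, -1.5]
opening: 0.0137
```

```bash
python3 - <<'E'
from cov import *
plan([0.4654,0.1055,0.155],3.5)
E
```

```text
t 26.85 tcp [ 0.474  -0.2989  0.1561] yawY 3.66 q6 105.87131708447785 F [ 0.1254  0.2964 -1.4647] open 0.013703508554807115
 tool axes x [ 0.0009 -0.0002 -1.    ] y [0.998  0.0638 0.0008] z [ 0.0638 -0.998   0.0003]
 spin rad 0.0028 alt -3.139 shift cm before spin [  0.0958   1.7187 -40.4104] after spin [  0.0958   1.6071 -40.415 ]
```

Call:
move_arm --commands '[[[0,0.2,-1.5,0],[0,0.2,-3,0],[0,0.2,-3.5,0],[0,0.2,-3.5,0],[0,0.2,-3.5,0],[0,0.2,-3.5,0],[0,0.1,-3.5,0],[0,0.1,-3.5,0]]]'

```text
clock: 27.65
tool_pos: [0.4716, -0.0416, 0.1555]
orientation: [109.1, 90.0, 22.5]
force: [0.3, 0.0, -2.2]
opening: 0.0137
```

Call:
move_arm --commands '[[[0,0.1,-3.5,0],[0,0.1,-3.5,0],[0,0.1,-3.5,0],[0,0.1,-2.4,0],[0,0.1,-1.5,0],[0,0,0,0]]]'

```text
clock: 28.25
tool_pos: [0.468, 0.1023, 0.1553]
orientation: [128.1, 90.0, 41.7]
force: [-0.3, -0.2, -2.0]
opening: 0.014
```

```bash
python3 - <<'E'
from cov import *
plan([0.5183,0.1087,0.124],3.5)
p,D=snap("side","side13")
# black rack pixels and cover front edge by depth
h=cv2.cvtColor(p,cv2.COLOR_RGB2HSV)
for v in range(196,236,4):
    print(v,[(u,*np.round(dep("side",u,v,D),3).tolist()) for u in range(270,312,6)])
E
```

```text
t 28.25 tcp [0.468  0.1023 0.1553] yawY 3.59 q6 57.65674251726183 F [-0.2691 -0.2305 -2.0247] open 0.014032281457065298
 tool axes x [ 0.0004  0.0003 -1.    ] y [0.998  0.0626 0.0004] z [ 0.0626 -0.998  -0.0003]
 spin rad 0.0015 alt -3.14 shift cm before spin [ 3.1326  5.0573 -0.3184] after spin [ 3.1326  5.0569 -0.3262]
196 [(270, 0.458, 0.083, 0.298), (276, 0.477, 0.079, 0.277), (282, 0.48, 0.068, 0.278), (288, 0.49, 0.06, 0.269), (294, 0.494, 0.049, 0.269), (300, 0.479, 0.03, 0.296), (306, 0.482, 0.02, 0.296)]
200 [(270, 0.452, 0.08, 0.295), (276, 0.467, 0.075, 0.278), (282, 0.471, 0.064, 0.279), (288, 0.547, 0.086, 0.176), (294, 0.644, 0.113, 0.046), (300, 0.47, 0.027, 0.295), (306, 0.473, 0.016, 0.297)]
204 [(270, 0.448, 0.079, 0.287), (276, 0.446, 0.066, 0.297), (282, 0.45, 0.055, 0.296), (288, 0.451, 0.044, 0.299), (294, 0.455, 0.034, 0.298), (300, 0.46, 0.023, 0.298), (306, 0.464, 0.013, 0.296)]
208 [(270, 0.446, 0.079, 0.278), (276, 0.449, 0.068, 0.278), (282, 0.448, 0.055, 0.287), (288, 0.446, 0.042, 0.294), (294, 0.448, 0.031, 0.297), (300, 0.453, 0.021, 0.295), (306, 0.45
[... 512 characters left out ...]
98, 0.067, 0.176), (294, 0.44, 0.029, 0.27), (300, 0.434, 0.014, 0.284), (306, 0.621, 0.075, 0.012)]
224 [(270, 0.458, 0.089, 0.206), (276, 0.462, 0.078, 0.205), (282, 0.485, 0.075, 0.175), (288, 0.489, 0.064, 0.176), (294, 0.508, 0.058, 0.153), (300, 0.433, 0.014, 0.273), (306, 0.611, 0.071, 0.009)]
228 [(270, 0.46, 0.091, 0.188), (276, 0.471, 0.083, 0.177), (282, 0.474, 0.071, 0.178), (288, 0.476, 0.059, 0.181), (294, 0.505, 0.058, 0.142), (300, 0.435, 0.015, 0.258), (306, 0.603, 0.068, 0.005)]
232 [(270, 0.458, 0.091, 0.177), (276, 0.462, 0.08, 0.176), (282, 0.464, 0.067, 0.179), (288, 0.469, 0.056, 0.177), (294, 0.506, 0.058, 0.127), (300, 0.544, 0.06, 0.073), (306, 0.593, 0.065, 0.003)]
```

Call:
move_arm --commands '[[[0.8,0,-0.1,0],[1.3,0,-0.2,0],[0.8,0,0,0],[0.2,0,0,0],[0,0.4,0,0],[0,0.6,0,0],[0,0.5,0,0],[0,0.3,0,0]]]'

```text
clock: 29.1
tool_pos: [0.4865, 0.1047, 0.1242]
orientation: [-135.0, 90.0, 138.5]
force: [-0.6, 0.6, -2.6]
opening: 0.0135
```

Call:
move_arm --commands '[[[0,0.3,0,0],[0,0.3,0,0],[0,0.3,0,0],[0,0.3,0,0],[0,0.3,0,0],[0,0,0,0]]]'

```text
clock: 29.7
tool_pos: [0.5014, 0.1057, 0.1241]
orientation: [91.7, 90.0, 5.3]
force: [0.5, 0.6, -3.0]
opening: 0.0137
```

Call:
move_arm --commands '[[[0,0.2,0,0],[0,0.3,0,0],[0,0.3,0,0],[0,0.3,0,0],[0,0.3,0,0],[0,0.3,0,0],[0,0,0,0]]]'

```text
clock: 30.4
tool_pos: [0.5184, 0.1067, 0.1241]
orientation: [88.7, 90.0, 2.2]
force: [-0.2, -0.0, -2.3]
opening: 0.0138
```

Call:
move_arm --commands '[[[0,-0.3,0,0],[0,-0.8,0,0],[0,-1.5,0,0],[-1,-1.5,0,0],[-1.5,-1,0,0],[-1,0,0,0],[0,0,3,0],[0,0,3,0]]]'

```text
clock: 31.2
tool_pos: [0.471, 0.0437, 0.1599]
orientation: [113.3, 89.9, 27.0]
force: [0.8, -1.9, -2.7]
opening: 0.0137
```

```bash
python3 - <<'E'
from cov import *
plan([0.474,-0.2988,0.155],-14.7)
for n in("side","top"): snap(n,n+"14")
E
```

```text
t 31.2 tcp [0.471  0.0437 0.1599] yawY 3.7 q6 64.4616705809883 F [ 0.8392 -1.8885 -2.7497] open 0.013653357022348678
 tool axes x [ 0.0018  0.0009 -1.    ] y [0.9979 0.0644 0.0018] z [ 0.0644 -0.9979 -0.0008]
 spin rad 0.3211 alt -2.821 shift cm before spin [ 0.4544 -1.9092 34.2028] after spin [ 0.4544  8.9816 33.0577]
```

Call:
move_arm --commands '[[[0,-0.2,3,0],[0,-0.2,4,0],[0,-0.2,4,0],[0,-0.2,4,0],[0,-0.2,4,0],[0,-0.2,4,0],[0,-0.2,4,0],[0,-0.2,3,0]]]'

```text
clock: 32.1
tool_pos: [0.4734, -0.2588, 0.1591]
orientation: [53.1, 90.0, -33.4]
force: [0.7, 0.2, -2.7]
opening: 0.0139
```

Call:
move_arm --commands '[[[0,-0.2,2.4,0],[0,-0.1,1.3,0.11],[0,0,0.5,0.11],[0,0,0,0.1],[0,0,0,0]]]'

```text
clock: 32.6
tool_pos: [0.4725, -0.299, 0.1589]
orientation: [150.7, 90.0, 45.9]
force: [0.7, 0.6, -2.1]
opening: 0.0139
```

```bash
python3 - <<'E'
from cov import *
plan([0.474,-0.2988,0.0905],-14.7)
for n in("side","top"): snap(n,n+"15")
z=np.load("side15.npz");p,D=z["p"],z["D"]
R=Rn.from_euler("z",3.5,degrees=True).as_matrix();C=np.array([.670,.118,.006])
h=cv2.cvtColor(p,cv2.COLOR_RGB2HSV)
Q=[]
for v in range(170,250):
    for u in range(258,330):
        if D[v,u]>0:
            q=R.T@(dep("side",u,v,D)-C); Q.append([u,v,*q,p[v,u].sum()])
Q=np.array(Q);b=(Q[:,5]<110)&(abs(Q[:,3])<.05)&(Q[:,2]<.05)&(Q[:,4]>.008)&(Q[:,4]<.115)
post=Q[b&(abs(Q[:,3])<.02)&(Q[:,4]>.06)];print("post",len(post),post[:,:5][::max(1,len(post)//12)])
bk=Q[b&(Q[:,4]<.06)];print("basket",len(bk),bk[:,2:5].min(0),bk[:,2:5].max(0))
for zz in np.arange(.01,.06,.006):
    s=bk[abs(bk[:,4]-zz)<.003]
    if len(s):print(round(zz,3),len(s),"x med/min",np.percentile(s[:,2],[5,50]),"y",np.percentile(s[:,3],[2,98]))
a=p[170:250,255:335][:,:,::-1];cv2.imwrite("pics/c15.png",cv2.convertScaleAbs(cv2.resize(a,None,fx=7,fy=7,interpolation=cv2.INTER_CUBIC),alpha=1.9))
E
```

```text
t 32.6 tcp [ 0.4725 -0.299   0.1589] yawY -14.89 q6 87.3873029630889 F [ 0.6746  0.5554 -2.0645] open 0.013916889422770315
 tool axes x [ 0.  0. -1.] y [ 0.9664 -0.2569  0.    ] z [-0.2569 -0.9664 -0.    ]
 spin rad -0.0032 alt 3.138 shift cm before spin [ 6.8428  0.1345 -0.0609] after spin [ 6.8428  0.1347 -0.0604]
post 0 []
basket 170 [-0.0655 -0.0346  0.0083] [-0.0002 -0.0047  0.0555]
0.01 30 x med/min [-0.0607 -0.0403] y [-0.0328 -0.0074]
0.016 26 x med/min [-0.0652 -0.0424] y [-0.0345 -0.0075]
0.022 19 x med/min [-0.0446 -0.0409] y [-0.0327 -0.0083]
0.028 29 x med/min [-0.0444 -0.0402] y [-0.0331 -0.0101]
0.034 17 x med/min [-0.043  -0.0405] y [-0.0316 -0.0127]
0.04 13 x med/min [-0.0438 -0.0418] y [-0.0327 -0.0138]
0.046 16 x med/min [-0.0439 -0.0421] y [-0.0334 -0.0154]
0.052 17 x med/min [-0.0432 -0.0417] y [-0.0334 -0.0168]
0.058 3 x med/min [-0.0428 -0.0422] y [-0.0329 -0.0213]
```

The basket front face lies at bay x = -42 mm at all heights, so the rack is level with its origin at about +3 mm. Its right edge at y = -33 mm puts the rack at about y = +2 mm. Putting the cover back on the mat.

Call:
move_arm --commands '[[[1,0.1,-0.1,0],[2,0,0,0],[1.5,0,0,0],[1,0,0,0],[0.6,0,0,0],[0.4,0,0,0],[0.2,0,0,0],[0,0,0,0]]]'

```text
clock: 33.5
tool_pos: [0.4738, -0.2983, 0.0922]
orientation: [80.2, 90.0, -24.5]
force: [-1.1, 0.5, -2.7]
opening: 0.0139
```

Call:
move_arm --commands '[[[0.1,0,0,0],[0.1,0,0,0],[0,0,0,0]]]'

```text
clock: 33.8
tool_pos: [0.4737, -0.2982, 0.0902]
orientation: [92.7, 90.0, -12.0]
force: [0.5, 0.3, -3.0]
opening: 0.0138
```

Call:
move_arm --commands '[[[0.1,0,0,0],[0,0,0,0]]]'

```text
clock: 34.0
tool_pos: [0.4738, -0.2982, 0.0897]
orientation: [80.0, 90.0, -24.8]
force: [-1.4, 1.7, 2.6]
opening: 0.0137
```

Contact. Releasing, rising and clearing.

Call:
move_arm --commands '[[[0,0,0,0],[0,0,0,0],[0,0,0,0],[0,0,0,0],[0,0,0,0],[0,0,0,0],[0,0,0,0],[-0.5,0,0,0]]]' --jaw 6

```text
clock: 34.8
tool_pos: [0.4731, -0.298, 0.0936]
orientation: [-93.9, 89.9, 161.3]
force: [-0.4, -0.6, -0.4]
opening: 0.0597
```

Call:
move_arm --commands '[[[-1.5,0,0,0],[-2,0,0,0],[-2.5,0,0,0],[-3,0,0,0],[-3,0,0,0],[0,-1.5,1,0],[0,-1.5,1,0],[0,0,0,0]]]'

```text
clock: 35.6
tool_pos: [0.4368, -0.3101, 0.2136]
orientation: [-113.0, 89.9, 142.2]
force: [-0.2, -0.5, -0.6]
opening: 0.06
```

```bash
python3 - <<'E'
from cov import *
plan([0.474,-0.2988,0.0905],-14.7)
for n in("side","top"): snap(n,n+"16")
rep("side16.npz","side",(370,200,540,400));rep("top16.npz","top",(400,170,520,300))
z=np.load("side16.npz");p,D=z["p"],z["D"]
R=Rn.from_euler("z",3.5,degrees=True).as_matrix();C=np.array([.670,.118,.006])
Q=np.array([[u,v,*(R.T@(dep("side",u,v,D)-C)),p[v,u].sum()] for v in range(170,260) for u in range(255,330)])
s=Q[(abs(Q[:,3])<.03)&(Q[:,2]<-.055)&(Q[:,2]>-.12)&(Q[:,4]>.03)&(Q[:,4]<.12)]
print("post pts",len(s),np.median(s[:,2:6],0) if len(s) else "",s[::max(1,len(s)//10),:6])
for n,zz,ps in(("side0",.012,None),):
    # bystander change: image difference around them vs first side picture
    p0=np.load("side0.npz")["p"].astype(int);d=abs(p0-p).sum(2)
    for k,(x0,y0,x1,y1) in dict(bottle=(440,180,495,255),red=(250,255,305,300),green=(330,195,375,240),carton=(215,138,265,195)).items(): print(k,d[y0:y1,x0:x1].mean())
E
```

```text
t 35.6 tcp [ 0.4368 -0.3101  0.2136] yawY -14.84 q6 89.5828106493274 F [-0.1938 -0.4535 -0.6215] open 0.05999266397978026
 tool axes x [-0.001   0.0008 -1.    ] y [ 0.9666 -0.2562 -0.0012] z [-0.2562 -0.9666 -0.0005]
 spin rad -0.0025 alt 3.139 shift cm before spin [12.3118  3.3253 -2.0377] after spin [12.3118  3.3303 -2.0294]
side16.npz [457, 263, 30, 17, 47] [471.3 271.3] [33.1  1.5] 29.4 z.155: [ 0.5159 -0.3215] z.111 [ 0.545  -0.3256]
side16.npz [416, 264, 66, 70, 240] [449.9 299.5] [48.1 54.7] 32.5 z.155: [ 0.4382 -0.2936] z.111 [ 0.464  -0.2965]
side16.npz [445, 273, 21, 32, 248] [454.6 288.5] [ 7.7 34.6] 31.0 z.155: [ 0.4654 -0.2972] z.111 [ 0.4924 -0.3003]
side16.npz [409, 331, 39, 22, 64] [427.9 341.6] [43.4  1.7] 30.3 z.155: [ 0.3368 -0.2738] z.111 [ 0.3582 -0.2759]
post pts 82 [-0.0745 -0.0041  0.0567 27.5   ] [[289.     204.      -0.0759  -0.0082   0.0888  33.    ]
 [287.     206.      -0.0744  -0.0024   0.0772  25.    ]
 [290.     207.      -0.0678  -0.0072   0.0666  33.    ]
 [285.     209.      -0.072    0.004    0.0602  20.    ]
 [286.     210.      -0.0757   0.0003   0.0625  27.    ]
 [287.     211.      -0.0759  -0.0021   0.0597  24.    ]
 [288.     212.      -0.0757  -0.0043   0.0563  23.    ]
 [289.     213.      -0.074   -0.006    0.0508  34.    ]
 [290.     214.      -0.0711  -0.0073   0.0436 146.    ]
 [286.     216.      -0.0754   0.0015   0.038   25.    ]
 [288.     217.      -0.0745  -0.003    0.0345  65.    ]]
bottle 145.4138181818182
red 183.32525252525252
green 104.32296296296296
carton 90.51333333333334
```

```bash
python3 - <<'E'
from cov import *
for f in("top0","top16"):
    p=np.load(f+".npz")["p"];h=cv2.cvtColor(p,cv2.COLOR_RGB2HSV)
    for k,(lo,hi),(x0,y0,x1,y1) in(("red",((0,120,50),(8,255,255)),(260,230,320,275)),("green",((50,100,30),(75,255,255)),(310,160,360,190)),("carton",((5,80,40),(18,255,255)),(170,100,225,170)),("bottle",((5,80,20),(18,255,255)),(425,100,490,165))):
        m=cv2.inRange(h,lo,hi)[y0:y1,x0:x1];a=np.argwhere(m>0);print(f,k,len(a),a.mean(0)[::-1]+[x0,y0] if len(a) else None)
print(close_job())
E
```

```text
top0 red 220 [289.9091 253.0045]
top0 green 39 [334.7436 172.1795]
top0 carton 1038 [197.1638 135.4769]
top0 bottle 1009 [459.7968 134.6957]
top16 red 219 [289.8676 252.9635]
top16 green 58 [334.3621 174.    ]
top16 carton 1125 [197.9458 136.6649]
top16 bottle 835 [461.412  131.6647]
the job is handed in; nothing more can be done
None
```

The job is handed in at about 36 s. The cover is back on the yellow mat, and the rack is in the empty unit behind the sill with its post at the front. No verdict was reported.

**What I did:** I lifted the cover onto the mat and set the rack across the sill of the empty unit. The blower head stopped the vertical gripper from going further in. So I picked the cover up again, used its end wall to push the post in, and put the cover back on the mat.

**Last checks:**
- **Rack:** the basket front face is at -42 mm and the post face at -75.5 mm in the unit's frame. That puts the origin at about x = +3 mm, y = +2 mm, with the front faces vertical. I could not see the underside, so "on the floor" rests on the faces being vertical and the basket being clear of the sill.
- **Cover:** after release it shows within about a pixel of its earlier place on the mat, within a few mm of centred.
- **Gripper:** open and clear of everything.
- **Red box, green rack, carton, bottle:** by colour in the top view the red box moved under 0.1 px. The other three differ by 1–4 px, which I put down to changed lighting and masking because nothing came near them; this was not checked further.

**What disagreed or failed:**
- **Fingertip height:** depth images put the fingertips about 34 mm above the reported TCP. The first grips on the bar and the post therefore held only the top few millimetres.
- **Rack droop:** because of that shallow grip, the rack hung about 4° nose-down while carried.
- **Cover re-grip:** it failed twice, one try pressing about 42 N on the bar, before I went 30 mm lower.
- **Final look:** the picture limit stopped me viewing the final state, so the last checks are numeric only.

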